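# Nest the seedling pots in the zinc pail and hang the pail by its bail under the sink

### The job

Tidy the balcony-gardening things under the sink: put all the small seedling pots, right way up and nested one inside the other as a single stack, into the little zinc pail while it stands on the cupboard floor. Then swing the pail's folded wire handle upright before lifting, and hang the pail by that handle on the twin-prong hook at the front of the grey shelf riser, so that it hangs clear of the floor. Leave everything else where it is.

Things in the scene. Friction and masses are not known exactly. Their poses are not given: they have to be found in the camera images.
- pot_a: Thin seedling pot, one of 2 to 4 alike, 62 mm high, 30 g. Origin: centre of underside; z out of the open mouth. Outside tapers from 40 mm diameter at the foot to 58 mm at 44 mm height; above is an upright rim band 68 mm across (62 inside), to grip. Nested, its band rests on the lower pot's rim, 18 mm higher. Starts standing on the floor; slides easily.
- pot_b: Thin seedling pot, one of 2 to 4 alike, 62 mm high, 30 g. Origin: centre of underside; z out of the open mouth. Outside tapers from 40 mm diameter at the foot to 58 mm at 44 mm height; above is an upright rim band 68 mm across (62 inside), to grip. Nested, its band rests on the lower pot's rim, 18 mm higher. Starts standing on the floor; slides easily.
- pot_c: Thin seedling pot, one of 2 to 4 alike, 62 mm high, 30 g. Origin: centre of underside; z out of the open mouth. Outside tapers from 40 mm diameter at the foot to 58 mm at 44 mm height; above is an upright rim band 68 mm across (62 inside), to grip. Nested, its band rests on the lower pot's rim, 18 mm higher. Starts standing on the floor; slides easily.
- pot_d: Thin seedling pot, one of 2 to 4 alike, 62 mm high, 30 g. Origin: centre of underside; z out of the open mouth. Outside tapers from 40 mm diameter at the foot to 58 mm at 44 mm height; above is an upright rim band 68 mm across (62 inside), to grip. Nested, its band rests on the lower pot's rim, 18 mm higher. Starts standing on the floor; slides easily.
- pail: Round zinc pail, open top, 98 mm high, 157 mm across the rolled rim, 120 at the foot, walls 3 mm, floor 4 mm thick, about 0.4 kg. Origin: centre of underside, z up. Its bail pivots about the pail's y axis at 88 mm height; at the start it is folded to the pail's -x side, about level.
- bail (a joint): Swing handle of the pail, rad: 0 folded level to the pail's -x side, 1.57 upright, up to 2.6 beyond. 6 mm wire, 166 mm across at the pivots; straight top 108 mm long, parallel to the pail's y, 98 mm from the pivot axis, with a wooden grip 44 mm long, 10 mm thick. Stays where it is left; moves with under 1 N at the grip. Folded: 14 mm between grip and rim, open space outside and below.
- grip (a point): Centre of the bail's wooden grip, on its axis. Moves with the bail; upright it is 186 mm above the pail's underside.
- riser: Grey plastic shelf riser, fixed: 240 mm deep (x), 360 mm wide (y), top at 215 mm, four corner legs, open beneath (top slab's underside at 205 mm, front lip down to 191 mm). Origin: centre of its footprint on the floor; its front faces its own -x. A twin-prong steel hook sits on the middle of the front lip.
- hook (a point): Seat of the twin hook: where the axis of the bail's straight wire rests, midway between the prongs. Axes as the riser's. Prongs: 8 mm rods at y = -38 and +38 mm, sticking out of the lip (60 mm behind, +x) along -x, turned up 27 mm in front of the seat into tips that end 17 mm above it. The wire lies across both, parallel to the riser's y, wooden grip between them.
- bottle: Bystander: blue glass swing-top bottle, 62 mm across, 190 mm high, standing on the riser. Origin: centre of the underside.
- scoop: Bystander: white plastic scoop, 160 mm long, lying on the riser. Origin: where handle and bowl meet, at its underside.
- brush: Bystander: bottle brush with a black handle, 260 mm long, lying on the riser. Origin: near its middle, at its underside.
- tin: Bystander: flat round tin, 82 mm across, 56 mm high, on the cupboard floor. Origin: centre of the underside.
- jar: Bystander: glass jar, 72 mm across, 95 mm high, on the floor beneath the riser. Origin: centre of the underside.
- sponge: Bystander: scouring sponge, 95 by 62 by 29 mm, on the cupboard floor among the pots. Origin: centre of the underside.
- nailbrush: Bystander: wooden nail brush, 85 by 36 by 32 mm, on the cupboard floor among the pots. Origin: centre of the underside.
There are look-alikes about, which are no part of the job. What is shaped like the pail but blue is not meant.

How it is judged:
By the outcome, as a careful person would: the job done as asked, in the order asked, and still so for the second after the job is handed in, with the robot touching nothing.
Of pot_a, pot_b, pot_c, pot_d only 2 to 4 are there at a start; the rules pass over those that are not, and their reading is None.
At some moment in a run one of pot_a, pot_b, pot_c, pot_d, pail may be knocked a few centimetres aside while the robot is not near it.
It also fails if it takes over 210 s, if anything falls off the work surface, if the arm or the gripper's body presses on something with over 40 N, if the wrist force passes 120 N, or if a joint passes its speed limit or range.

### The arm

A 7-joint arm with a two-finger parallel gripper is mounted at the origin on the work surface. World frame = base frame: x ahead of the robot, y to its left, z up, the work surface at z = 0. Lengths are in m, angles in degrees, forces in N, time in s.
With the tool pointing down it reaches from about 0.425 to 0.875 m from the base axis. Payload 4.7 kg.
Tool frame: the origin (TCP) lies between the finger pads; the fingertips stand 8 mm ahead of it and the grasp point (between the pads) lies 11 mm behind it (env.tip_extent is the distance from the TCP to the fingertips, in m); z points along the fingers, y is the line along which they close (so a half turn about z gives the same grasp; the last joint's range is limited). The gripper opens to 87 mm and grips with 3 to 60 N. Pads are 19 mm wide; open, the fingers measure 117 mm over their backs; the gripper's body (75 mm by 190 mm) begins 51 mm behind the grasp point.
Start: joints at [-75.682, 18.392, -4.016, 83.108, 1.295, 78.541, -3.26], TCP at [0.152, 0.632, 0.231] pointing down, gripper open.
Joint ranges: [-163.93, 163.93], [-17.29, 119.83], [-79.2, 71.16], [3.27, 140.29], [-89.18, 269.18], [5.43, 117.66], [-154.24, 154.24]. Speed limits (degrees/s): [147.25, 147.25, 180, 180, 180, 180, 180].

### API

Orientations are given as [roll, pitch, yaw] about the fixed x, y, z axes, in that order (R = Rz(yaw) Ry(pitch) Rx(roll)).
In Python, from cell import sensors, vision, workorder, env gives the robot as it stands.
- The arm moves only by the tool drive_tool, never from a script. Its argument "moves" is a list of rows, each an object of numbers: "x", "y", "z": the shift along the tool's x, y, z in mm; "rx", "ry", "rz": the turn, a rotation vector about the tool's x, y, z in rad; "fingers": the closure, from -1 (fully open) to 1 (shut). In form: [{"x": .., "y": .., "z": .., "rx": .., "ry": .., "rz": .., "fingers": ..}, ...]. A call has 1 to 20 rows; each row is the pose to reach, as a shift and turn from the pose commanded when the call began, along the tool's axes at that moment; what a row does not reach only later rows make up. A row lasts 1/8 s, in which the tool goes at most 62.5 mm and 10.7 degrees, less where a joint would pass 70% of its speed; a pose out of reach is approached as far as the arm can. A call with a gripper value outside its range is refused whole. The fingers move at their own pace and stop on an object; "force" is the grip in N (left out, the last holds). Time passes only in rows, so rows that repeat a pose let the fingers close. It gives the time, the measured TCP pose, the force, the opening and the grip force at its end, in the units of the state.
- sensors.get_obs(): the state, without advancing time (a new reading comes with each control period).
- vision.read_camera(name): name is "side" or "top" or "wrist"; returns a dict with "image" (384x512x3 uint8, red, green, blue), "fx", "fy", "cx", "cy" (pixels), "R" (3x3) and "t" (3): a world point X has camera coordinates R X + t. Camera axes: x right, y down, z forward; pixel columns grow to the right and rows downward; lengths in m; the calibration is good to about 2 mm. A picture is of the moment at which its call begins. There is no depth.
- workorder.sign_off(): hands the job in; it is judged then, once.
The state is a dict: "time_s": time; "qpos": joint angles; "joint_velocities": joint speeds; "effort": joint torques, N m; "tool_pos": TCP position; "tool_rot": TCP orientation; "force": force on the tool from outside, world axes, zero at the start; "wrist_torque": the same for the moment, N m; "grip_width": finger opening in m; "grasp_force": force on a finger pad.
Only numpy, scipy, OpenCV 4.12 (cv2) and the standard library are available. Lean on these libraries where they do the work, as an engineer would, in place of code of your own. Each camera call takes 0.05 s, during which the arm holds its last target. There are 200 camera calls.

## Working session

There is one attempt and no reset: what is moved stays moved. The work goes in short steps, Python scripts to look and compute and a tool call to move; the robot and the scene stay as the last step left them, time stands still between calls to the robot, and variables do not carry over. Pictures are saved under pics/ and viewed, at most 14 in all, crops included, and the job is handed in when it is done.

Besides the shell and the picture viewer there is one more tool, called after ">>>" as a command line: name --argument value ..., lists and objects as JSON in quotes. drive_tool: Moves the arm, as the interface text tells. Its arguments: {"type":"object","properties":{"moves":{"type":"array"},"force":{"type":"number"}},"required":["moves"]}

```bash
ls; mkdir -p pics
cat > h.py <<'E'
import numpy as np, cv2
from scipy.spatial.transform import Rotation as Ro
from cell import sensors, vision, workorder, env
def cam(n,save=None):
    c=vision.read_camera(n)
    for k in('R','t'): c[k]=np.array(c[k])
    if save: cv2.imwrite(f'pics/{save}.png',c['image'][:,:,::-1])
    return c
def ray(c,u,v):
    d=c['R'].T@np.array([(u-c['cx'])/c['fx'],(v-c['cy'])/c['fy'],1.]); o=-c['R'].T@c['t']
    return o,d
def onz(c,u,v,z):
    o,d=ray(c,u,v); return o+d*(z-o[2])/d[2]
def proj(c,X):
    p=c['R']@np.array(X)+c['t']; return np.array([c['fx']*p[0]/p[2]+c['cx'],c['fy']*p[1]/p[2]+c['cy']])
def tool():
    o=sensors.get_obs(); return np.array(o['tool_pos']),o['tool_rot'],o
E
python3 - <<'E'
from h import *
a=cam('top','top0');b=cam('side','side0')
for c in(a,b): print(c['fx'],c['cx'],c['cy'],-c['R'].T@c['t'],c['R'].round(3).tolist())
o=sensors.get_obs(); print({k:np.round(v,3).tolist() for k,v in o.items()})
E
```

```text
pics
475.4008842597242 258.86001486222426 194.19564239779197 [ 0.46341455 -0.01932383  1.32872208] [[-0.01, -1.0, -0.001], [-0.994, 0.01, -0.106], [0.106, -0.0, -0.994]]
366.06400869597945 253.15298629302185 189.4529144826011 [ 0.29659599 -0.68442967  0.82268626] [[0.92, -0.393, 0.002], [-0.264, -0.624, -0.735], [0.29, 0.676, -0.678]]
{'time_s': 0.1, 'qpos': [-75.684, 18.434, -4.014, 83.168, 1.296, 78.541, -3.259], 'joint_velocities': [0.031, -0.053, -0.072, -0.018, -0.027, -0.058, 0.102], 'effort': [0.0, -49.258, -0.405, -31.339, -0.064, 0.04, 0.0], 'tool_pos': [0.152, 0.632, 0.23], 'tool_rot': [-179.902, 0.007, 166.493], 'force': [-0.167, -1.218, -0.068], 'wrist_torque': [0.069, 0.037, -0.014], 'grasp_force': 0.0, 'grip_width': 0.087}
```

View pics/top0.png

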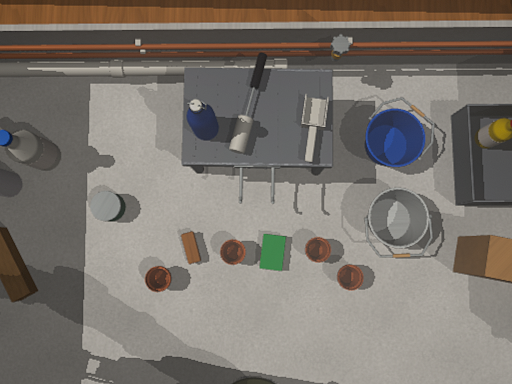

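View pics/side0.png

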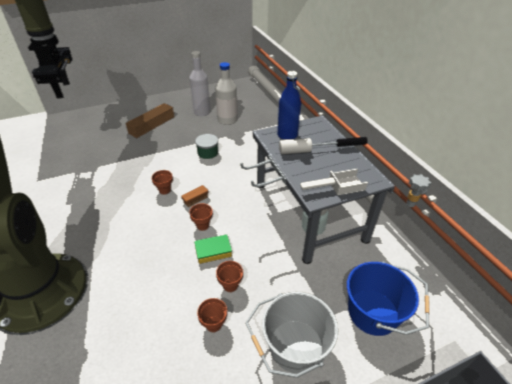

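Four terracotta pots (top view: (157,278), (232,252), (317,249), (349,277)). Pail candidates are zinc at (399,218) and blue at (395,137); the zinc one is meant, because blue is excluded. Its grip is at about (400,255) and the hook prongs at (240,200) and (272,200). I'll measure and make an enlarged crop.

```bash
cat >> h.py <<'E'
def pots(c,zr=0.062):
    im=c['image'];hsv=cv2.cvtColor(im,cv2.COLOR_RGB2HSV)
    m=(((hsv[...,0]<11)|(hsv[...,0]>174))&(hsv[...,1]>120)&(hsv[...,2]>40)).astype(np.uint8)
    m=cv2.morphologyEx(m,cv2.MORPH_CLOSE,np.ones((5,5),np.uint8))
    out=[]
    for k in cv2.findContours(m,cv2.RETR_EXTERNAL,cv2.CHAIN_APPROX_NONE)[0]:
        if cv2.contourArea(k)<200: continue
        (u,v),r=cv2.minEnclosingCircle(k); out.append((round(u,1),round(v,1),round(r,1),cv2.contourArea(k),onz(c,u,v,zr).round(3).tolist()))
    return out
E
python3 - <<'E'
from h import *
a=cam('top');b=cam('side')
for n,c in(('t',a),('s',b)):
    for p in pots(c): print(n,p)
im=a['image'];crop=im[170:300,130:450,::-1]
cv2.imwrite('pics/crop1.png',cv2.resize(crop,None,fx=2.5,fy=2.5,interpolation=cv2.INTER_CUBIC))
for u,v in[(399,218),(241,202),(272,202)]: print(u,v,onz(a,u,v,.098).round(3),onz(a,u,v,.2).round(3))
print('grip',onz(a,400,255.5,.088).round(3))
E
```

```text
t (157.8, 278.4, 12.7, 459.0, [0.378, 0.248, 0.062])
t (317.6, 249.2, 12.4, 436.5, [0.451, -0.174, 0.062])
t (165.0, 50.0, 165.1, 3700.5, [1.003, 0.237, 0.062])
t (427.0, 47.5, 84.3, 1832.5, [1.003, -0.489, 0.062])
s (213.3, 314.8, 16.3, 656.5, [0.378, -0.271, 0.062])
s (229.9, 275.5, 14.8, 532.5, [0.448, -0.189, 0.062])
s (461.5, 255.5, 68.6, 596.5, [1.017, -0.365, 0.062])
s (200.9, 216.2, 12.9, 375.0, [0.442, 0.029, 0.062])
s (466.5, 237.0, 61.2, 578.0, [1.077, -0.324, 0.062])
s (162.6, 181.7, 11.6, 291.0, [0.375, 0.218, 0.062])
s (386.0, 165.0, 31.1, 221.5, [1.074, 0.012, 0.062])
s (328.0, 109.0, 41.8, 234.0, [1.088, 0.396, 0.062])
399 218 [ 0.529 -0.382  0.098] [ 0.524 -0.352  0.2  ]
241 202 [0.575 0.027 0.098] [0.566 0.023 0.2  ]
272 202 [ 0.574 -0.053  0.098] [ 0.565 -0.051  0.2  ]
grip [ 0.433 -0.383  0.088]
```

View pics/crop1.png

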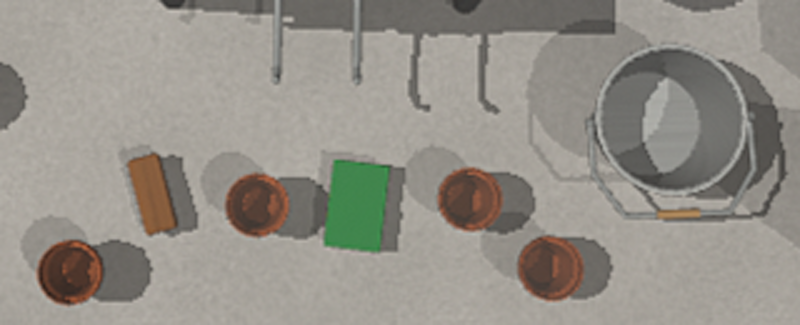

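The crop shows four identical terracotta pots, upright, with the sponge and nailbrush between them. The zinc pail at right has its bail folded toward −x and its grip parallel to y. Next: refine positions and compute the first move.

```bash
cat >> h.py <<'E'
def floorpots(c,zr=0.062,ylim=-0.29):
    hsv=cv2.cvtColor(c['image'],cv2.COLOR_RGB2HSV)
    m=(((hsv[...,0]<10)|(hsv[...,0]>172))&(hsv[...,1]>90)&(hsv[...,2]>30)).astype(np.uint8); m[:225]=0; m[:,:90]=0
    m=cv2.morphologyEx(m,cv2.MORPH_CLOSE,np.ones((7,7),np.uint8))
    out=[]
    for k in cv2.findContours(m,cv2.RETR_EXTERNAL,cv2.CHAIN_APPROX_NONE)[0]:
        if cv2.contourArea(k)<150: continue
        (u,v),r=cv2.minEnclosingCircle(k); out.append((round(u,1),round(v,1),round(r,1),cv2.contourArea(k),onz(c,u,v,zr).round(4).tolist()))
    return out
def pail(c,z=0.098):
    g=cv2.medianBlur(cv2.cvtColor(c['image'],cv2.COLOR_RGB2GRAY),3)
    g[:180]=0
    h=cv2.HoughCircles(g,cv2.HOUGH_GRADIENT,1.5,80,param1=120,param2=25,minRadius=26,maxRadius=34)
    return [] if h is None else [(q.round(1).tolist(),onz(c,q[0],q[1],z).round(4).tolist()) for q in h[0][:4]]
def go(X,yaw=90,rot=None):
    "tool-frame shift (mm) and rotvec (rad) to world X / orientation"
    p,r,_=tool(); A=Ro.from_euler('xyz',r,degrees=True); B=Ro.from_euler('xyz',rot or [180,0,yaw],degrees=True)
    return (A.inv().apply(np.array(X)-p)*1000).round(1).tolist(),(A.inv()*B).as_rotvec().round(4).tolist()
E
python3 - <<'E'
from h import *
a=cam('top')
for p in floorpots(a): print(p)
print(pail(a)); print(go([.378,.248,.2]))
E
```

```text
(157.6, 278.4, 12.9, 461.0, [0.3783, 0.2489, 0.062])
(350.0, 277.0, 13.0, 478.0, [0.3772, -0.2571, 0.062])
(232.7, 251.7, 12.4, 436.5, [0.4461, 0.0511, 0.062])
(317.6, 249.4, 12.8, 452.0, [0.4501, -0.1735, 0.062])
[([398.20001220703125, 219.8000030517578, 29.799999237060547], [0.5247, -0.3796, 0.098])]
([-309.6, -320.3, 30.4], [-0.0007, 0.0006, 1.3351])
```

>>> drive_tool --moves '[{"x": -60,"y": -60,"z": 5,"rz": 0.17,"fingers": -1},{"x": -110,"y": -110,"z": 10,"rz": 0.34,"fingers": -1},{"x": -150,"y": -150,"z": 15,"rz": 0.51,"fingers": -1},{"x": -190,"y": -190,"z": 20,"rz": 0.68,"fingers": -1},{"x": -230,"y": -230,"z": 25,"rz": 0.85,"fingers": -1},{"x": -270,"y": -275,"z": 28,"rz": 1.02,"fingers": -1},{"x": -300,"y": -310,"z": 30,"rz": 1.19,"fingers": -1},{"x": -310,"y": -320,"z": 30,"rz": 1.335,"fingers": -1},{"x": -310,"y": -320,"z": 30,"rz": 1.335,"fingers": -1},{"x": -310,"y": -320,"z": 30,"rz": 1.335,"fingers": -1},{"x": -310,"y": -320,"z": 30,"rz": 1.335,"fingers": -1},{"x": -310,"y": -320,"z": 30,"rz": 1.335,"fingers": -1}]'

```text
invalid input at $.moves[0]: expected keys x, y, z, rx, ry, rz, fingers
```

Run:
```python
from h import *
print(go([.378,.249,.05])); c=cam('wrist','w1')
print(sensors.get_obs()['qpos'], proj(c,[.378,.249,.062]))
```

```text
([-309.3, -319.2, 180.4], [-0.0007, 0.0006, 1.3351])
[-75.68098667  18.40879586  -4.01588366  83.12957393   1.29636609
  78.54117583  -3.26053528] [ 41.77994692 382.88737627]
```

View pics/w1.png

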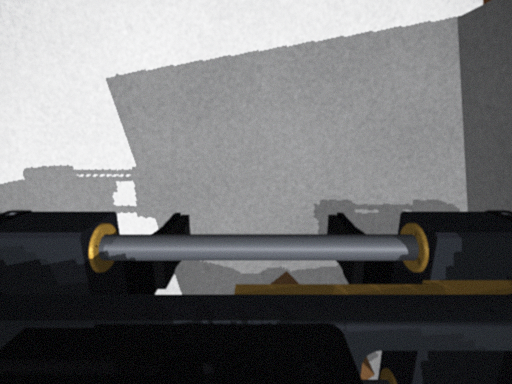

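The wrist picture was taken before any motion: it shows the gripper body across rows 210–300 and bare floor. The call was refused because every row needs all seven keys.

>>> drive_tool --moves '[{"x": -60,"y": -60,"z": 5,"rx": 0,"ry": 0,"rz": 0.17,"fingers": -1},{"x": -110,"y": -110,"z": 10,"rx": 0,"ry": 0,"rz": 0.34,"fingers": -1},{"x": -150,"y": -150,"z": 15,"rx": 0,"ry": 0,"rz": 0.51,"fingers": -1},{"x": -190,"y": -190,"z": 20,"rx": 0,"ry": 0,"rz": 0.68,"fingers": -1},{"x": -230,"y": -235,"z": 25,"rx": 0,"ry": 0,"rz": 0.85,"fingers": -1},{"x": -270,"y": -275,"z": 28,"rx": 0,"ry": 0,"rz": 1.02,"fingers": -1},{"x": -300,"y": -310,"z": 30,"rx": 0,"ry": 0,"rz": 1.19,"fingers": -1},{"x": -310,"y": -320,"z": 30,"rx": 0,"ry": 0,"rz": 1.335,"fingers": -1},{"x": -310,"y": -320,"z": 30,"rx": 0,"ry": 0,"rz": 1.335,"fingers": -1},{"x": -310,"y": -320,"z": 30,"rx": 0,"ry": 0,"rz": 1.335,"fingers": -1},{"x": -310,"y": -320,"z": 30,"rx": 0,"ry": 0,"rz": 1.335,"fingers": -1}]'

```text
time_s: 1.68
tool_pos: [0.3779, 0.2496, 0.2005]
tool_rot: [-180.0, 0.0, 90.2]
force: [-0.0, -0.3, -0.5]
grip_width: 0.0867
grasp_force: 0.0
```

Run:
```python
from h import *
print(go([.378,.249,.05])); o=sensors.get_obs(); print(o['qpos'],o['tool_pos'],o['tool_rot'])
for p in floorpots(cam('top')): print(p)
```

```text
([-0.6, 0.1, 150.5], [-0.0, 0.0001, 0.0038])
[-54.01170916  -5.3986223   16.30262353 112.62429787   1.58786626
  72.56835601 -38.03653897] [0.37787304 0.24963292 0.20051662] [-1.79998087e+02  3.41513137e-03  9.02169246e+01]
(157.4, 278.6, 13.1, 441.5, [0.3779, 0.2495, 0.062])
(350.0, 277.0, 13.0, 480.0, [0.3772, -0.2571, 0.062])
(232.6, 251.7, 12.6, 448.5, [0.4463, 0.0513, 0.062])
(317.6, 249.4, 12.8, 456.0, [0.4501, -0.1735, 0.062])
```

>>> drive_tool --moves '[{"x": 0,"y": 0,"z": 40,"rx": 0,"ry": 0,"rz": 0,"fingers": -1},{"x": 0,"y": 0,"z": 80,"rx": 0,"ry": 0,"rz": 0,"fingers": -1},{"x": 0,"y": 0,"z": 115,"rx": 0,"ry": 0,"rz": 0,"fingers": -1},{"x": 0,"y": 0,"z": 138,"rx": 0,"ry": 0,"rz": 0,"fingers": -1},{"x": 0,"y": 0,"z": 150,"rx": 0,"ry": 0,"rz": 0,"fingers": -1},{"x": 0,"y": 0,"z": 150,"rx": 0,"ry": 0,"rz": 0,"fingers": -1},{"x": 0,"y": 0,"z": 150,"rx": 0,"ry": 0,"rz": 0,"fingers": 1},{"x": 0,"y": 0,"z": 150,"rx": 0,"ry": 0,"rz": 0,"fingers": 1},{"x": 0,"y": 0,"z": 150,"rx": 0,"ry": 0,"rz": 0,"fingers": 1},{"x": 0,"y": 0,"z": 150,"rx": 0,"ry": 0,"rz": 0,"fingers": 1},{"x": 0,"y": 0,"z": 150,"rx": 0,"ry": 0,"rz": 0,"fingers": 1},{"x": 0,"y": 0,"z": 140,"rx": 0,"ry": 0,"rz": 0,"fingers": 1},{"x": 0,"y": 0,"z": 120,"rx": 0,"ry": 0,"rz": 0,"fingers": 1},{"x": 0,"y": 0,"z": 90,"rx": 0,"ry": 0,"rz": 0,"fingers": 1},{"x": 0,"y": 0,"z": 50,"rx": 0,"ry": 0,"rz": 0,"fingers": 1},{"x": 0,"y": 0,"z": 0,"rx": 0,"ry": 0,"rz": 0,"fingers": 1},{"x": 0,"y": 0,"z": -20,"rx": 0,"ry": 0,"rz": 0,"fingers": 1},{"x": 0,"y": 0,"z": -20,"rx": 0,"ry": 0,"rz": 0,"fingers": 1}]' --force 8

```text
time_s: 3.98
tool_pos: [0.3793, 0.2489, 0.2223]
tool_rot: [179.9, -0.1, 90.0]
force: [0.6, 1.2, -1.4]
grip_width: 0.0684
grasp_force: 8.0
```

Run:
```python
from h import *
c=cam('top');d=cam('side','s2')
for p in floorpots(c): print(p)
# pail rim via two-view check; grip by orange mask near bail
hsv=cv2.cvtColor(c['image'],cv2.COLOR_RGB2HSV)
m=((hsv[...,0]>8)&(hsv[...,0]<22)&(hsv[...,1]>90)).astype(np.uint8); m[:230]=0;m[270:]=0;m[:,:380]=0;m[:,430:]=0
ys,xs=np.nonzero(m);print('grip',len(xs),xs.mean(),ys.mean(),onz(c,xs.mean(),ys.mean(),.088).round(4),xs.min(),xs.max())
hs=cv2.cvtColor(d['image'],cv2.COLOR_RGB2HSV);print(pail(c))
im=np.hstack([c['image'][175:265,345:445],c['image'][150:240,215:315]]);cv2.imwrite('pics/crop2.png',cv2.resize(im[...,::-1],None,fx=4,fy=4,interpolation=cv2.INTER_CUBIC))
```

```text
(142.1, 283.4, 14.9, 298.5, [0.3659, 0.2896, 0.062])
(349.9, 277.1, 13.1, 490.0, [0.377, -0.2569, 0.062])
(232.6, 251.7, 12.5, 434.0, [0.4461, 0.0515, 0.062])
(317.6, 249.4, 12.8, 456.0, [0.4501, -0.1735, 0.062])
grip 53 400.8301886792453 255.0754716981132 [ 0.4337 -0.3855  0.088 ] 393 409
[([398.20001220703125, 219.8000030517578, 29.799999237060547], [0.5247, -0.3796, 0.098]), ([84.80000305175781, 296.20001220703125, 33.0], [0.3377, 0.4263, 0.098])]
```

View pics/crop2.png

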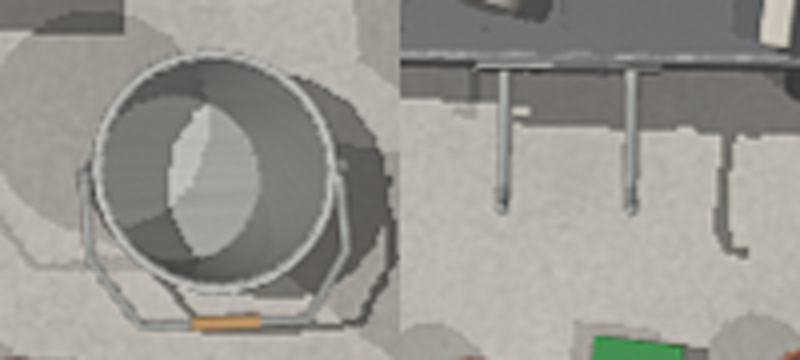

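Crop: rim spans u 95–339, v 50–292 (top px centre (399,218)), so the pail centre is about (0.531, −0.382). The bail yaw is about 2.6°. The hook prongs end at top px (340−… ) columns 240 and 272, row 203. Pot 1 is held. Carrying it to the pail.

>>> drive_tool --moves '[{"x": -45,"y": 5,"z": 0,"rx": 0,"ry": 0,"rz": 0,"fingers": 1},{"x": -90,"y": 10,"z": 0,"rx": 0,"ry": 0,"rz": 0,"fingers": 1},{"x": -135,"y": 20,"z": 0,"rx": 0,"ry": 0,"rz": 0,"fingers": 1},{"x": -180,"y": 30,"z": 0,"rx": 0,"ry": 0,"rz": 0,"fingers": 1},{"x": -225,"y": 40,"z": 0,"rx": 0,"ry": 0,"rz": 0,"fingers": 1},{"x": -270,"y": 50,"z": 0,"rx": 0,"ry": 0,"rz": 0,"fingers": 1},{"x": -315,"y": 60,"z": 0,"rx": 0,"ry": 0,"rz": 0,"fingers": 1},{"x": -360,"y": 70,"z": 0,"rx": 0,"ry": 0,"rz": 0,"fingers": 1},{"x": -405,"y": 80,"z": 0,"rx": 0,"ry": 0,"rz": 0,"fingers": 1},{"x": -450,"y": 95,"z": 0,"rx": 0,"ry": 0,"rz": 0,"fingers": 1},{"x": -495,"y": 110,"z": 0,"rx": 0,"ry": 0,"rz": 0,"fingers": 1},{"x": -540,"y": 125,"z": 0,"rx": 0,"ry": 0,"rz": 0,"fingers": 1},{"x": -580,"y": 138,"z": 0,"rx": 0,"ry": 0,"rz": 0,"fingers": 1},{"x": -610,"y": 147,"z": 0,"rx": 0,"ry": 0,"rz": 0,"fingers": 1},{"x": -631,"y": 152,"z": 0,"rx": 0,"ry": 0,"rz": 0,"fingers": 1},{"x": -631,"y": 152,"z": 0,"rx": 0,"ry": 0,"rz": 0,"fingers": 1},{"x": -631,"y": 152,"z": 0,"rx": 0,"ry": 0,"rz": 0,"fingers": 1},{"x": -631,"y": 152,"z": 0,"rx": 0,"ry": 0,"rz": 0,"fingers": 1}]'

```text
time_s: 6.32
tool_pos: [0.5308, -0.3811, 0.2203]
tool_rot: [180.0, -0.1, 90.1]
force: [-1.3, -0.1, 0.7]
grip_width: 0.0685
grasp_force: 8.0
```

Run:
```python
from h import *
print(go([.531,-.382,.058])); cam('side','s3'); print(sensors.get_obs()['qpos'])
```

```text
([-1.1, 0.2, 162.3], [0.0, -0.0013, 0.0014])
[ -7.80937347  27.26575802  56.98243438  85.04879082 -23.00356014
  80.13188781  50.2794559 ]
```

View pics/s3.png

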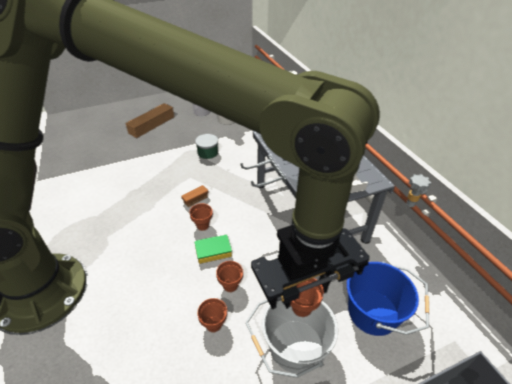

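Pot 1 hangs above the zinc pail around (306,297), gripper clear. Lowering and releasing.

>>> drive_tool --moves '[{"x": -1,"y": 0,"z": 40,"rx": 0,"ry": 0,"rz": 0,"fingers": 1},{"x": -1,"y": 0,"z": 80,"rx": 0,"ry": 0,"rz": 0,"fingers": 1},{"x": -1,"y": 0,"z": 115,"rx": 0,"ry": 0,"rz": 0,"fingers": 1},{"x": -1,"y": 0,"z": 140,"rx": 0,"ry": 0,"rz": 0,"fingers": 1},{"x": -1,"y": 0,"z": 155,"rx": 0,"ry": 0,"rz": 0,"fingers": 1},{"x": -1,"y": 0,"z": 162,"rx": 0,"ry": 0,"rz": 0,"fingers": 1},{"x": -1,"y": 0,"z": 165,"rx": 0,"ry": 0,"rz": 0,"fingers": 1},{"x": -1,"y": 0,"z": 165,"rx": 0,"ry": 0,"rz": 0,"fingers": 1}]'

```text
time_s: 7.38
tool_pos: [0.531, -0.3838, 0.0562]
tool_rot: [179.9, 0.0, 90.0]
force: [-0.1, -0.5, -0.8]
grip_width: 0.0684
grasp_force: 8.0
```

>>> drive_tool --moves '[{"x": 0,"y": 0,"z": 1,"rx": 0,"ry": 0,"rz": 0,"fingers": 0.7},{"x": 0,"y": 0,"z": 1,"rx": 0,"ry": 0,"rz": 0,"fingers": -0.85},{"x": 0,"y": 0,"z": 1,"rx": 0,"ry": 0,"rz": 0,"fingers": -0.85},{"x": 0,"y": 0,"z": 1,"rx": 0,"ry": 0,"rz": 0,"fingers": -0.85},{"x": 0,"y": 0,"z": -15,"rx": 0,"ry": 0,"rz": 0,"fingers": -0.85},{"x": 0,"y": 0,"z": -40,"rx": 0,"ry": 0,"rz": 0,"fingers": -0.85},{"x": 0,"y": 0,"z": -80,"rx": 0,"ry": 0,"rz": 0,"fingers": -1},{"x": 0,"y": 0,"z": -130,"rx": 0,"ry": 0,"rz": 0,"fingers": -1},{"x": 40,"y": -20,"z": -150,"rx": 0,"ry": 0,"rz": 0,"fingers": -1},{"x": 80,"y": -60,"z": -150,"rx": 0,"ry": 0,"rz": 0,"fingers": -1},{"x": 110,"y": -110,"z": -150,"rx": 0,"ry": 0,"rz": 0,"fingers": -1},{"x": 125,"y": -150,"z": -150,"rx": 0,"ry": 0,"rz": 0,"fingers": -1},{"x": 125,"y": -154,"z": -150,"rx": 0,"ry": 0,"rz": 0,"fingers": -1},{"x": 125,"y": -154,"z": -150,"rx": 0,"ry": 0,"rz": 0,"fingers": -1},{"x": 125,"y": -154,"z": -150,"rx": 0,"ry": 0,"rz": 0,"fingers": -1}]'

```text
time_s: 9.25
tool_pos: [0.377, -0.2592, 0.2059]
tool_rot: [180.0, 0.0, 89.9]
force: [0.1, 0.7, -0.5]
grip_width: 0.0873
grasp_force: 0.0
```

Run:
```python
from h import *
c=cam('top');d=cam('side','s4');cv2.imwrite('pics/both4.png',np.hstack([cv2.resize(c['image'][150:350,200:460,::-1],(390,300)),cv2.resize(d['image'][180:380,180:440,::-1],(390,300))]))
for p in floorpots(c): print(p)
for p in pots(d): print('s',p)
print(go([.377,-.257,.05])); print(sensors.get_obs()['qpos'])
```

```text
(350.1, 277.1, 13.2, 432.5, [0.3768, -0.2575, 0.062])
(232.8, 251.7, 12.4, 434.5, [0.4462, 0.0508, 0.062])
(317.6, 249.5, 12.8, 449.5, [0.4499, -0.1735, 0.062])
s (296.5, 336.5, 17.5, 776.5, [0.526, -0.388, 0.062])
s (213.5, 314.8, 16.2, 655.0, [0.378, -0.272, 0.062])
s (230.0, 275.5, 14.8, 473.0, [0.448, -0.189, 0.062])
s (461.5, 255.5, 68.6, 590.5, [1.017, -0.365, 0.062])
s (466.5, 237.0, 61.2, 576.0, [1.077, -0.324, 0.062])
s (386.0, 165.0, 31.1, 220.5, [1.074, 0.012, 0.062])
s (328.0, 109.0, 41.8, 229.5, [1.088, 0.396, 0.062])
([2.5, 0.4, 155.6], [-0.0015, 0.0019, -0.001])
[-34.89711935 -13.75406078  59.27690603 112.77478304  12.37209429
  74.73270369  20.2748111 ]
```

View pics/both4.png

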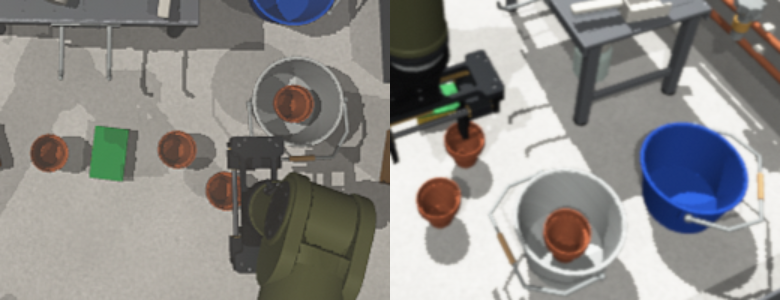

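Pot 1 stands upright in the pail (top px (396,219)); the other three are unmoved. Next pot: px (350,277).

>>> drive_tool --moves '[{"x": 2,"y": 0,"z": 40,"rx": 0,"ry": 0,"rz": 0,"fingers": -1},{"x": 2,"y": 0,"z": 80,"rx": 0,"ry": 0,"rz": 0,"fingers": -1},{"x": 2,"y": 0,"z": 115,"rx": 0,"ry": 0,"rz": 0,"fingers": -1},{"x": 2,"y": 0,"z": 140,"rx": 0,"ry": 0,"rz": 0,"fingers": -1},{"x": 2,"y": 0,"z": 155,"rx": 0,"ry": 0,"rz": 0,"fingers": -1},{"x": 2,"y": 0,"z": 155,"rx": 0,"ry": 0,"rz": 0,"fingers": -1},{"x": 2,"y": 0,"z": 155,"rx": 0,"ry": 0,"rz": 0,"fingers": 1},{"x": 2,"y": 0,"z": 155,"rx": 0,"ry": 0,"rz": 0,"fingers": 1},{"x": 2,"y": 0,"z": 155,"rx": 0,"ry": 0,"rz": 0,"fingers": 1},{"x": 2,"y": 0,"z": 155,"rx": 0,"ry": 0,"rz": 0,"fingers": 1},{"x": 2,"y": 0,"z": 155,"rx": 0,"ry": 0,"rz": 0,"fingers": 1},{"x": 2,"y": 0,"z": 140,"rx": 0,"ry": 0,"rz": 0,"fingers": 1},{"x": 2,"y": 0,"z": 120,"rx": 0,"ry": 0,"rz": 0,"fingers": 1},{"x": 2,"y": 0,"z": 85,"rx": 0,"ry": 0,"rz": 0,"fingers": 1},{"x": 2,"y": 0,"z": 45,"rx": 0,"ry": 0,"rz": 0,"fingers": 1},{"x": 2,"y": 0,"z": 0,"rx": 0,"ry": 0,"rz": 0,"fingers": 1},{"x": 2,"y": 0,"z": -25,"rx": 0,"ry": 0,"rz": 0,"fingers": 1},{"x": 2,"y": 0,"z": -25,"rx": 0,"ry": 0,"rz": 0,"fingers": 1}]'

```text
time_s: 11.6
tool_pos: [0.3774, -0.2571, 0.2319]
tool_rot: [179.8, 0.0, 90.0]
force: [-0.5, -0.8, -1.0]
grip_width: 0.0658
grasp_force: 8.0
```

```bash
cat >> h.py <<'E'
def potin(c,z):
    "pot rim inside the pail, top view"
    hsv=cv2.cvtColor(c['image'],cv2.COLOR_RGB2HSV)
    m=(((hsv[...,0]<10)|(hsv[...,0]>172))&(hsv[...,1]>90)&(hsv[...,2]>30)).astype(np.uint8); m[:175]=0; m[250:]=0; m[:,:350]=0; m[:,440:]=0
    m=cv2.morphologyEx(m,cv2.MORPH_CLOSE,np.ones((7,7),np.uint8))
    k=max(cv2.findContours(m,cv2.RETR_EXTERNAL,cv2.CHAIN_APPROX_NONE)[0],key=cv2.contourArea)
    (u,v),r=cv2.minEnclosingCircle(k); return u,v,r,onz(c,u,v,z).round(4)
E
python3 - <<'E'
from h import *
c=cam('top','t5');print(potin(c,.066),pail(c))
print(go([.531,-.382,.22]))
E
```

```text
(395.24591064453125, 218.59835815429688, 13.252079963684082, array([ 0.5294, -0.3811,  0.066 ])) [([398.20001220703125, 218.1999969482422, 28.100000381469727], [0.5286, -0.3797, 0.098])]
([-125.3, 154.5, 10.6], [0.0009, -0.0003, -0.0003])
```

>>> drive_tool --moves '[{"x": -30,"y": 40,"z": 0,"rx": 0,"ry": 0,"rz": 0,"fingers": 1},{"x": -60,"y": 80,"z": 0,"rx": 0,"ry": 0,"rz": 0,"fingers": 1},{"x": -90,"y": 115,"z": 0,"rx": 0,"ry": 0,"rz": 0,"fingers": 1},{"x": -115,"y": 140,"z": 0,"rx": 0,"ry": 0,"rz": 0,"fingers": 1},{"x": -124,"y": 152,"z": 0,"rx": 0,"ry": 0,"rz": 0,"fingers": 1},{"x": -124,"y": 152,"z": 10,"rx": 0,"ry": 0,"rz": 0,"fingers": 1},{"x": -124,"y": 152,"z": 20,"rx": 0,"ry": 0,"rz": 0,"fingers": 1},{"x": -124,"y": 152,"z": 60,"rx": 0,"ry": 0,"rz": 0,"fingers": 1},{"x": -124,"y": 152,"z": 80,"rx": 0,"ry": 0,"rz": 0,"fingers": 1},{"x": -124,"y": 152,"z": 80,"rx": 0,"ry": 0,"rz": 0,"fingers": 1}]'

```text
time_s: 12.9
tool_pos: [0.5276, -0.3791, 0.149]
tool_rot: [-179.9, -0.1, 90.0]
force: [0.3, 0.1, 0.7]
grip_width: 0.0663
grasp_force: 8.0
```

Run:
```python
from h import *
c=cam('side');cv2.imwrite('pics/c6.png',cv2.resize(c['image'][200:380,200:440,::-1],None,fx=3,fy=3))
print(go([.5294,-.381,.075]))
```

```text
([-1.1, 1.0, 75.5], [-0.0003, -0.0006, 0.0003])
```

View pics/c6.png

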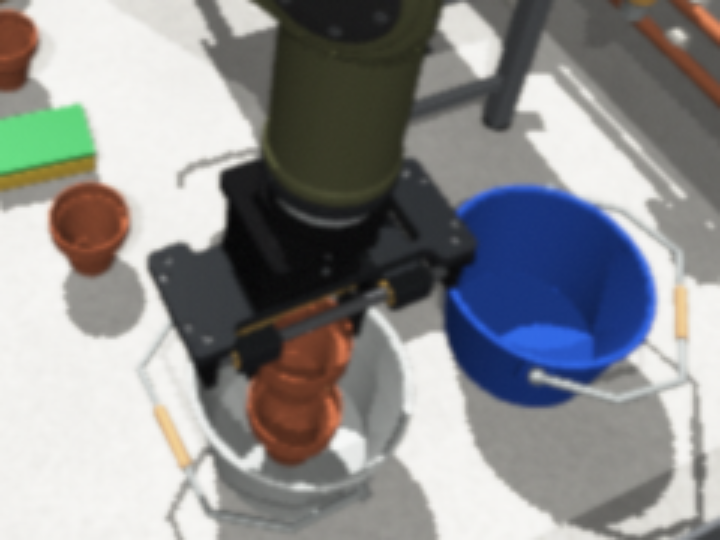

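Pot 2 is upright in the fingers, right above pot 1 at crop (300,420). Lowering into the nest.

>>> drive_tool --moves '[{"x": -1,"y": 1,"z": 25,"rx": 0,"ry": 0,"rz": 0,"fingers": 1},{"x": -1,"y": 1,"z": 45,"rx": 0,"ry": 0,"rz": 0,"fingers": 1},{"x": -1,"y": 1,"z": 60,"rx": 0,"ry": 0,"rz": 0,"fingers": 1},{"x": -1,"y": 1,"z": 70,"rx": 0,"ry": 0,"rz": 0,"fingers": 1},{"x": -1,"y": 1,"z": 74,"rx": 0,"ry": 0,"rz": 0,"fingers": 1},{"x": -1,"y": 1,"z": 74,"rx": 0,"ry": 0,"rz": 0,"fingers": 1}]'

```text
time_s: 13.7
tool_pos: [0.5296, -0.3817, 0.0767]
tool_rot: [180.0, 0.0, 90.0]
force: [-0.1, -0.3, -0.6]
grip_width: 0.0666
grasp_force: 8.0
```

>>> drive_tool --moves '[{"x": 0,"y": 0,"z": 1,"rx": 0,"ry": 0,"rz": 0,"fingers": -0.6},{"x": 0,"y": 0,"z": 1,"rx": 0,"ry": 0,"rz": 0,"fingers": -0.85},{"x": 0,"y": 0,"z": 1,"rx": 0,"ry": 0,"rz": 0,"fingers": -0.85},{"x": 0,"y": 0,"z": 1,"rx": 0,"ry": 0,"rz": 0,"fingers": -0.85},{"x": 0,"y": 0,"z": -15,"rx": 0,"ry": 0,"rz": 0,"fingers": -0.85},{"x": 0,"y": 0,"z": -40,"rx": 0,"ry": 0,"rz": 0,"fingers": -0.85},{"x": 0,"y": 0,"z": -80,"rx": 0,"ry": 0,"rz": 0,"fingers": -1},{"x": 0,"y": 0,"z": -120,"rx": 0,"ry": 0,"rz": 0,"fingers": -1},{"x": 40,"y": -20,"z": -130,"rx": 0,"ry": 0,"rz": 0,"fingers": -1},{"x": 80,"y": -40,"z": -130,"rx": 0,"ry": 0,"rz": 0,"fingers": -1},{"x": 120,"y": -60,"z": -130,"rx": 0,"ry": 0,"rz": 0,"fingers": -1},{"x": 160,"y": -75,"z": -130,"rx": 0,"ry": 0,"rz": 0,"fingers": -1},{"x": 195,"y": -80,"z": -130,"rx": 0,"ry": 0,"rz": 0,"fingers": -1},{"x": 208,"y": -80,"z": -130,"rx": 0,"ry": 0,"rz": 0,"fingers": -1},{"x": 208,"y": -80,"z": -130,"rx": 0,"ry": 0,"rz": 0,"fingers": -1},{"x": 208,"y": -80,"z": -130,"rx": 0,"ry": 0,"rz": 0,"fingers": -1}]'

```text
time_s: 15.7
tool_pos: [0.4495, -0.1749, 0.207]
tool_rot: [180.0, 0.0, 89.9]
force: [0.4, -0.0, -0.6]
grip_width: 0.0873
grasp_force: 0.0
```

Run:
```python
from h import *
c=cam('top','t7');s=cam('side','s7')
print(potin(c,.084),pail(c))
for p in floorpots(c): print(p)
for p in pots(s)[:5]: print('s',p)
print(go([.450,-.1735,.05])); print(sensors.get_obs()['qpos'])
```

```text
(396.5517272949219, 219.0, 14.586140632629395, array([ 0.5274, -0.3793,  0.084 ])) [([398.20001220703125, 218.1999969482422, 28.100000381469727], [0.5286, -0.3797, 0.098])]
(232.6, 251.7, 12.5, 444.5, [0.4461, 0.0515, 0.062])
s (297.0, 334.8, 19.3, 893.5, [0.528, -0.386, 0.062])
s (229.5, 275.7, 14.7, 530.0, [0.447, -0.189, 0.062])
s (461.5, 255.5, 68.6, 592.5, [1.017, -0.365, 0.062])
s (466.5, 237.0, 61.2, 576.0, [1.077, -0.324, 0.062])
s (386.0, 165.0, 31.1, 220.5, [1.074, 0.012, 0.062])
([1.6, 0.6, 156.7], [-0.0, 0.0008, -0.0025])
[-48.32490559  -7.25203676  63.30489007 109.78992544   6.80073595
  73.58249625  12.7231344 ]
```

>>> drive_tool --moves '[{"x": 1,"y": 0,"z": 40,"rx": 0,"ry": 0,"rz": 0,"fingers": -1},{"x": 1,"y": 0,"z": 80,"rx": 0,"ry": 0,"rz": 0,"fingers": -1},{"x": 1,"y": 0,"z": 115,"rx": 0,"ry": 0,"rz": 0,"fingers": -1},{"x": 1,"y": 0,"z": 140,"rx": 0,"ry": 0,"rz": 0,"fingers": -1},{"x": 1,"y": 0,"z": 156,"rx": 0,"ry": 0,"rz": 0,"fingers": -1},{"x": 1,"y": 0,"z": 156,"rx": 0,"ry": 0,"rz": 0,"fingers": -1},{"x": 1,"y": 0,"z": 156,"rx": 0,"ry": 0,"rz": 0,"fingers": 1},{"x": 1,"y": 0,"z": 156,"rx": 0,"ry": 0,"rz": 0,"fingers": 1},{"x": 1,"y": 0,"z": 156,"rx": 0,"ry": 0,"rz": 0,"fingers": 1},{"x": 1,"y": 0,"z": 156,"rx": 0,"ry": 0,"rz": 0,"fingers": 1},{"x": 1,"y": 0,"z": 156,"rx": 0,"ry": 0,"rz": 0,"fingers": 1},{"x": 1,"y": 0,"z": 140,"rx": 0,"ry": 0,"rz": 0,"fingers": 1},{"x": 1,"y": 0,"z": 120,"rx": 0,"ry": 0,"rz": 0,"fingers": 1},{"x": 1,"y": 0,"z": 85,"rx": 0,"ry": 0,"rz": 0,"fingers": 1},{"x": 1,"y": 0,"z": 45,"rx": 0,"ry": 0,"rz": 0,"fingers": 1},{"x": 1,"y": 0,"z": 0,"rx": 0,"ry": 0,"rz": 0,"fingers": 1},{"x": 1,"y": 0,"z": -25,"rx": 0,"ry": 0,"rz": 0,"fingers": 1},{"x": 1,"y": 0,"z": -25,"rx": 0,"ry": 0,"rz": 0,"fingers": 1}]'

```text
time_s: 18.05
tool_pos: [0.4506, -0.1726, 0.233]
tool_rot: [179.8, -0.1, 90.0]
force: [0.5, 1.2, -1.3]
grip_width: 0.0662
grasp_force: 8.0
```

Run:
```python
from h import *
c=cam('top');print(potin(c,.084),pail(c)); print(go([.528,-.381,.16]))
```

```text
(396.81817626953125, 218.22727966308594, 14.450432777404785, array([ 0.5294, -0.3801,  0.084 ])) [([399.79998779296875, 216.8000030517578, 28.100000381469727], [0.5324, -0.3838, 0.098])]
([-208.7, 78.2, 71.4], [0.0011, -0.0011, 0.0003])
```

Carry pot 3 over, lower to about 0.094.

>>> drive_tool --moves '[{"x": -40,"y": 15,"z": 0,"rx": 0,"ry": 0,"rz": 0,"fingers": 1},{"x": -80,"y": 30,"z": 0,"rx": 0,"ry": 0,"rz": 0,"fingers": 1},{"x": -120,"y": 45,"z": 0,"rx": 0,"ry": 0,"rz": 0,"fingers": 1},{"x": -160,"y": 60,"z": 0,"rx": 0,"ry": 0,"rz": 0,"fingers": 1},{"x": -195,"y": 73,"z": 0,"rx": 0,"ry": 0,"rz": 0,"fingers": 1},{"x": -208,"y": 78,"z": 0,"rx": 0,"ry": 0,"rz": 0,"fingers": 1},{"x": -208,"y": 78,"z": 0,"rx": 0,"ry": 0,"rz": 0,"fingers": 1},{"x": -208,"y": 78,"z": 20,"rx": 0,"ry": 0,"rz": 0,"fingers": 1},{"x": -208,"y": 78,"z": 50,"rx": 0,"ry": 0,"rz": 0,"fingers": 1},{"x": -208,"y": 78,"z": 80,"rx": 0,"ry": 0,"rz": 0,"fingers": 1},{"x": -208,"y": 78,"z": 110,"rx": 0,"ry": 0,"rz": 0,"fingers": 1},{"x": -208,"y": 78,"z": 128,"rx": 0,"ry": 0,"rz": 0,"fingers": 1},{"x": -208,"y": 78,"z": 136,"rx": 0,"ry": 0,"rz": 0,"fingers": 1},{"x": -208,"y": 78,"z": 137,"rx": 0,"ry": 0,"rz": 0,"fingers": 1},{"x": -208,"y": 78,"z": 137,"rx": 0,"ry": 0,"rz": 0,"fingers": 1}]'

```text
time_s: 19.98
tool_pos: [0.5279, -0.381, 0.0954]
tool_rot: [179.9, 0.0, 90.0]
force: [0.4, -0.3, -0.2]
grip_width: 0.066
grasp_force: 8.0
```

>>> drive_tool --moves '[{"x": 0,"y": 0,"z": 1,"rx": 0,"ry": 0,"rz": 0,"fingers": -0.6},{"x": 0,"y": 0,"z": 1,"rx": 0,"ry": 0,"rz": 0,"fingers": -0.85},{"x": 0,"y": 0,"z": 1,"rx": 0,"ry": 0,"rz": 0,"fingers": -0.85},{"x": 0,"y": 0,"z": 1,"rx": 0,"ry": 0,"rz": 0,"fingers": -0.85},{"x": 0,"y": 0,"z": -15,"rx": 0,"ry": 0,"rz": 0,"fingers": -0.85},{"x": 0,"y": 0,"z": -40,"rx": 0,"ry": 0,"rz": 0,"fingers": -0.85},{"x": 0,"y": 0,"z": -80,"rx": 0,"ry": 0,"rz": 0,"fingers": -1},{"x": 0,"y": 0,"z": -110,"rx": 0,"ry": 0,"rz": 0,"fingers": -1},{"x": 40,"y": -20,"z": -110,"rx": 0,"ry": 0,"rz": 0,"fingers": -1},{"x": 85,"y": -45,"z": -110,"rx": 0,"ry": 0,"rz": 0,"fingers": -1},{"x": 130,"y": -65,"z": -110,"rx": 0,"ry": 0,"rz": 0,"fingers": -1},{"x": 175,"y": -82,"z": -110,"rx": 0,"ry": 0,"rz": 0,"fingers": -1},{"x": 220,"y": -82,"z": -110,"rx": 0,"ry": 0,"rz": 0,"fingers": -1},{"x": 265,"y": -82,"z": -110,"rx": 0,"ry": 0,"rz": 0,"fingers": -1},{"x": 310,"y": -82,"z": -110,"rx": 0,"ry": 0,"rz": 0,"fingers": -1},{"x": 355,"y": -82,"z": -110,"rx": 0,"ry": 0,"rz": 0,"fingers": -1},{"x": 400,"y": -82,"z": -110,"rx": 0,"ry": 0,"rz": 0,"fingers": -1},{"x": 432,"y": -82,"z": -110,"rx": 0,"ry": 0,"rz": 0,"fingers": -1},{"x": 432,"y": -82,"z": -110,"rx": 0,"ry": 0,"rz": 0,"fingers": -1},{"x": 432,"y": -82,"z": -110,"rx": 0,"ry": 0,"rz": 0,"fingers": -1}]'

```text
time_s: 22.48
tool_pos: [0.4459, 0.0502, 0.2051]
tool_rot: [180.0, -0.0, 89.9]
force: [-0.5, -0.0, -0.2]
grip_width: 0.0871
grasp_force: 0.0
```

Run:
```python
from h import *
c=cam('top','t8');s=cam('side','s8')
print(potin(c,.102),pail(c))
for p in floorpots(c): print(p)
for p in pots(s)[:5]: print('s',p)
print(go([.446,.0512,.05])); print(sensors.get_obs()['qpos'])
```

```text
(397.5, 219.0, 15.787753105163574, array([ 0.5265, -0.3766,  0.102 ])) [([393.79998779296875, 221.1999969482422, 33.0], [0.5209, -0.3678, 0.098])]
s (295.5, 332.1, 21.2, 1020.5, [0.528, -0.379, 0.062])
s (461.5, 255.5, 68.6, 597.5, [1.017, -0.365, 0.062])
s (200.9, 216.4, 13.0, 376.0, [0.442, 0.028, 0.062])
s (466.0, 237.5, 61.2, 579.0, [1.075, -0.325, 0.062])
s (386.0, 165.0, 31.1, 220.5, [1.074, 0.012, 0.062])
([1.2, 0.1, 154.9], [0.0004, -0.0006, -0.0027])
[-56.09970515  -9.66339957  42.61227044 113.53456676   6.77428625
  73.68580751 -15.95692635]
```

>>> drive_tool --moves '[{"x": 1,"y": 0,"z": 40,"rx": 0,"ry": 0,"rz": 0,"fingers": -1},{"x": 1,"y": 0,"z": 80,"rx": 0,"ry": 0,"rz": 0,"fingers": -1},{"x": 1,"y": 0,"z": 115,"rx": 0,"ry": 0,"rz": 0,"fingers": -1},{"x": 1,"y": 0,"z": 140,"rx": 0,"ry": 0,"rz": 0,"fingers": -1},{"x": 1,"y": 0,"z": 155,"rx": 0,"ry": 0,"rz": 0,"fingers": -1},{"x": 1,"y": 0,"z": 155,"rx": 0,"ry": 0,"rz": 0,"fingers": -1},{"x": 1,"y": 0,"z": 155,"rx": 0,"ry": 0,"rz": 0,"fingers": 1},{"x": 1,"y": 0,"z": 155,"rx": 0,"ry": 0,"rz": 0,"fingers": 1},{"x": 1,"y": 0,"z": 155,"rx": 0,"ry": 0,"rz": 0,"fingers": 1},{"x": 1,"y": 0,"z": 155,"rx": 0,"ry": 0,"rz": 0,"fingers": 1},{"x": 1,"y": 0,"z": 155,"rx": 0,"ry": 0,"rz": 0,"fingers": 1},{"x": 1,"y": 0,"z": 140,"rx": 0,"ry": 0,"rz": 0,"fingers": 1},{"x": 1,"y": 0,"z": 120,"rx": 0,"ry": 0,"rz": 0,"fingers": 1},{"x": 1,"y": 0,"z": 85,"rx": 0,"ry": 0,"rz": 0,"fingers": 1},{"x": 1,"y": 0,"z": 45,"rx": 0,"ry": 0,"rz": 0,"fingers": 1},{"x": 1,"y": 0,"z": 0,"rx": 0,"ry": 0,"rz": 0,"fingers": 1},{"x": 1,"y": 0,"z": -25,"rx": 0,"ry": 0,"rz": 0,"fingers": 1},{"x": 1,"y": 0,"z": -25,"rx": 0,"ry": 0,"rz": 0,"fingers": 1}]'

```text
time_s: 24.82
tool_pos: [0.4467, 0.0525, 0.2318]
tool_rot: [179.8, -0.1, 90.0]
force: [0.5, -1.0, -1.3]
grip_width: 0.0684
grasp_force: 8.0
```

Run:
```python
from h import *
c=cam('top','t9');print(potin(c,.102),pail(c)); print(go([.528,-.38,.113]))
```

```text
(397.5, 219.0, 15.787753105163574, array([ 0.5265, -0.3766,  0.102 ])) [([398.20001220703125, 216.8000030517578, 28.100000381469727], [0.5325, -0.3799, 0.098])]
([-432.5, 82.2, 116.8], [0.0014, -0.0012, -0.0002])
```

>>> drive_tool --moves '[{"x": -45,"y": 0,"z": 0,"rx": 0,"ry": 0,"rz": 0,"fingers": 1},{"x": -90,"y": 0,"z": 0,"rx": 0,"ry": 0,"rz": 0,"fingers": 1},{"x": -135,"y": 0,"z": 0,"rx": 0,"ry": 0,"rz": 0,"fingers": 1},{"x": -180,"y": 0,"z": 0,"rx": 0,"ry": 0,"rz": 0,"fingers": 1},{"x": -225,"y": 10,"z": 0,"rx": 0,"ry": 0,"rz": 0,"fingers": 1},{"x": -270,"y": 25,"z": 0,"rx": 0,"ry": 0,"rz": 0,"fingers": 1},{"x": -315,"y": 40,"z": 0,"rx": 0,"ry": 0,"rz": 0,"fingers": 1},{"x": -360,"y": 55,"z": 0,"rx": 0,"ry": 0,"rz": 0,"fingers": 1},{"x": -400,"y": 70,"z": 0,"rx": 0,"ry": 0,"rz": 0,"fingers": 1},{"x": -425,"y": 80,"z": 0,"rx": 0,"ry": 0,"rz": 0,"fingers": 1},{"x": -432,"y": 82,"z": 0,"rx": 0,"ry": 0,"rz": 0,"fingers": 1},{"x": -432,"y": 82,"z": 0,"rx": 0,"ry": 0,"rz": 0,"fingers": 1},{"x": -432,"y": 82,"z": 30,"rx": 0,"ry": 0,"rz": 0,"fingers": 1},{"x": -432,"y": 82,"z": 60,"rx": 0,"ry": 0,"rz": 0,"fingers": 1},{"x": -432,"y": 82,"z": 90,"rx": 0,"ry": 0,"rz": 0,"fingers": 1},{"x": -432,"y": 82,"z": 108,"rx": 0,"ry": 0,"rz": 0,"fingers": 1},{"x": -432,"y": 82,"z": 116,"rx": 0,"ry": 0,"rz": 0,"fingers": 1},{"x": -432,"y": 82,"z": 118,"rx": 0,"ry": 0,"rz": 0,"fingers": 1},{"x": -432,"y": 82,"z": 118,"rx": 0,"ry": 0,"rz": 0,"fingers": 1}]'

```text
time_s: 27.25
tool_pos: [0.528, -0.3798, 0.1124]
tool_rot: [179.9, 0.0, 90.0]
force: [-0.2, -0.4, -0.5]
grip_width: 0.0687
grasp_force: 8.0
```

>>> drive_tool --moves '[{"x": 0,"y": 0,"z": 1,"rx": 0,"ry": 0,"rz": 0,"fingers": -0.6},{"x": 0,"y": 0,"z": 1,"rx": 0,"ry": 0,"rz": 0,"fingers": -0.85},{"x": 0,"y": 0,"z": 1,"rx": 0,"ry": 0,"rz": 0,"fingers": -0.85},{"x": 0,"y": 0,"z": 1,"rx": 0,"ry": 0,"rz": 0,"fingers": -0.85},{"x": 0,"y": 0,"z": -15,"rx": 0,"ry": 0,"rz": 0,"fingers": -0.85},{"x": 0,"y": 0,"z": -40,"rx": 0,"ry": 0,"rz": 0,"fingers": -0.85},{"x": 0,"y": 0,"z": -80,"rx": 0,"ry": 0,"rz": 0,"fingers": -1},{"x": 0,"y": 0,"z": -110,"rx": 0,"ry": 0,"rz": 0,"fingers": -1},{"x": 40,"y": -40,"z": -110,"rx": 0,"ry": 0,"rz": 0,"fingers": -1},{"x": 80,"y": -80,"z": -110,"rx": 0,"ry": 0,"rz": 0,"fingers": -1},{"x": 120,"y": -110,"z": -110,"rx": 0,"ry": 0,"rz": 0,"fingers": -0.6},{"x": 150,"y": -130,"z": -110,"rx": 0,"ry": 0,"rz": 0,"fingers": 0.3},{"x": 150,"y": -130,"z": -110,"rx": 0,"ry": 0,"rz": 0,"fingers": 0.3},{"x": 150,"y": -130,"z": -110,"rx": 0,"ry": 0,"rz": 0,"fingers": 0.3}]'

```text
time_s: 29.0
tool_pos: [0.3981, -0.2304, 0.2223]
tool_rot: [179.9, -0.1, 90.0]
force: [0.4, 0.4, 0.0]
grip_width: 0.055
grasp_force: 0.0
```

Run:
```python
from h import *
c=cam('top','t10');s=cam('side','s10')
print(potin(c,.12),pail(c)); o=sensors.get_obs();print(o['qpos'],o['tool_pos'])
cv2.imwrite('pics/b10.png',np.hstack([cv2.resize(c['image'][100:300,200:460,::-1],(390,300)),cv2.resize(s['image'][180:380,180:440,::-1],(390,300))]))
def grip(c,box):
    hsv=cv2.cvtColor(c['image'],cv2.COLOR_RGB2HSV);m=((hsv[...,0]>8)&(hsv[...,0]<22)&(hsv[...,1]>90))
    k=np.zeros_like(m);k[box[0]:box[1],box[2]:box[3]]=1;ys,xs=np.nonzero(m&k);return xs.mean(),ys.mean(),len(xs)
g=grip(c,(240,268,385,420));print(g,onz(c,g[0],g[1],.088).round(4))
g=grip(s,(330,360,245,272));print(g,onz(s,g[0],g[1],.088).round(4))
```

```text
(398.42425537109375, 219.0, 16.69606590270996, array([ 0.5255, -0.3737,  0.12  ])) [([399.79998779296875, 216.8000030517578, 29.799999237060547], [0.5324, -0.3838, 0.098])]
[-41.56517116 -15.35124832  60.24147647 111.15224656  13.77440384
  76.9856143   14.46035196] [ 0.3978395  -0.23108085  0.22182076]
(np.float64(401.0), np.float64(255.0), 49) [ 0.4339 -0.3859  0.088 ]
(np.float64(257.0625), np.float64(345.1875), 48) [ 0.4357 -0.3832  0.088 ]
```

View pics/b10.png

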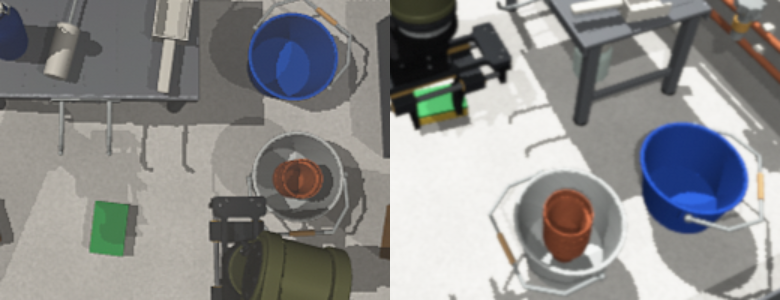

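Four pots are nested upright in the pail (side crop (567,225)), with the bail still folded and its grip at (0.435, −0.385, 0.088). Tilting the tool 60° toward +x and moving out in front of the grip.

>>> drive_tool --moves '[{"x": -20,"y": -5,"z": 2,"rx": -0.12,"ry": 0,"rz": 0,"fingers": 0.5},{"x": -40,"y": -10,"z": 4,"rx": -0.24,"ry": 0,"rz": 0,"fingers": 0.5},{"x": -60,"y": -15,"z": 6,"rx": -0.36,"ry": 0,"rz": 0,"fingers": 0.5},{"x": -80,"y": -20,"z": 8,"rx": -0.48,"ry": 0,"rz": 0,"fingers": 0.5},{"x": -100,"y": -25,"z": 10,"rx": -0.6,"ry": 0,"rz": 0,"fingers": 0.5},{"x": -120,"y": -30,"z": 14,"rx": -0.72,"ry": 0,"rz": 0,"fingers": 0.5},{"x": -140,"y": -33,"z": 18,"rx": -0.84,"ry": 0,"rz": 0,"fingers": 0.5},{"x": -154,"y": -33,"z": 22,"rx": -0.96,"ry": 0,"rz": 0,"fingers": 0.5},{"x": -154,"y": -33,"z": 22,"rx": -1.05,"ry": 0,"rz": 0,"fingers": 0.5},{"x": -154,"y": -33,"z": 22,"rx": -1.05,"ry": 0,"rz": 0,"fingers": 0.5},{"x": -154,"y": -33,"z": 22,"rx": -1.05,"ry": 0,"rz": 0,"fingers": 0.5},{"x": -154,"y": -33,"z": 22,"rx": -1.05,"ry": 0,"rz": 0,"fingers": 0.5}]'

```text
time_s: 30.6
tool_pos: [0.3656, -0.3833, 0.2002]
tool_rot: [119.9, 0.1, 90.2]
force: [-0.0, -0.7, -0.3]
grip_width: 0.0218
grasp_force: 0.0
```

Run:
```python
from h import *
o=sensors.get_obs();print(o['qpos'].round(1),o['tool_pos'].round(4),o['tool_rot'],o['grip_width'])
R=Ro.from_euler('xyz',o['tool_rot'],degrees=True).as_matrix();print(R.round(3))
d=R[:,2]; g=np.array([.435,-.385,.088])
for k in(.05,0): print(k,(R.T@(g-d*k-o['tool_pos'])*1000).round(1))
```

```text
[ 14.3  -4.2  64.1 132.7 -69.5  60.4 122.7] [ 0.3656 -0.3833  0.2002] [1.19887814e+02 5.52832053e-02 9.01555537e+01] 0.02177542678281376
[[-0.003  0.498  0.867]
 [ 1.     0.002  0.002]
 [-0.001  0.867 -0.498]]
0.05 [ -1.8 -62.7  66.1]
0 [ -1.8 -62.7 116.1]
```

>>> drive_tool --moves '[{"x": -1,"y": -20,"z": 10,"rx": 0,"ry": 0,"rz": 0,"fingers": 0.5},{"x": -2,"y": -40,"z": 30,"rx": 0,"ry": 0,"rz": 0,"fingers": 0.5},{"x": -2,"y": -55,"z": 50,"rx": 0,"ry": 0,"rz": 0,"fingers": 0.5},{"x": -2,"y": -63,"z": 66,"rx": 0,"ry": 0,"rz": 0,"fingers": 0.5},{"x": -2,"y": -63,"z": 70,"rx": 0,"ry": 0,"rz": 0,"fingers": 0.5},{"x": -2,"y": -63,"z": 70,"rx": 0,"ry": 0,"rz": 0,"fingers": 0.5},{"x": -2,"y": -63,"z": 70,"rx": 0,"ry": 0,"rz": 0,"fingers": 0.5}]'

```text
time_s: 31.48
tool_pos: [0.3943, -0.3857, 0.111]
tool_rot: [119.8, 0.0, 90.0]
force: [-0.4, -0.5, 0.6]
grip_width: 0.022
grasp_force: 0.0
```

Run:
```python
from h import *
o=sensors.get_obs();print(o['qpos'].round(1),o['tool_pos'].round(4),o['tool_rot'],o['grip_width'])
R=Ro.from_euler('xyz',o['tool_rot'],degrees=True).as_matrix()
g=np.array([.435,-.385,.088]); print((R.T@(g-o['tool_pos'])*1000).round(1))
c=cam('side');cv2.imwrite('pics/c11.png',cv2.resize(c['image'][220:384,150:350,::-1],None,fx=3.5,fy=3.5))
```

```text
[ 30.6  15.6  46.6 134.  -89.1  67.5 139.8] [ 0.3943 -0.3857  0.111 ] [1.19778034e+02 4.22246811e-02 9.00342757e+01] 0.02199742586007948
[ 0.7  0.3 46.8]
```

View pics/c11.png

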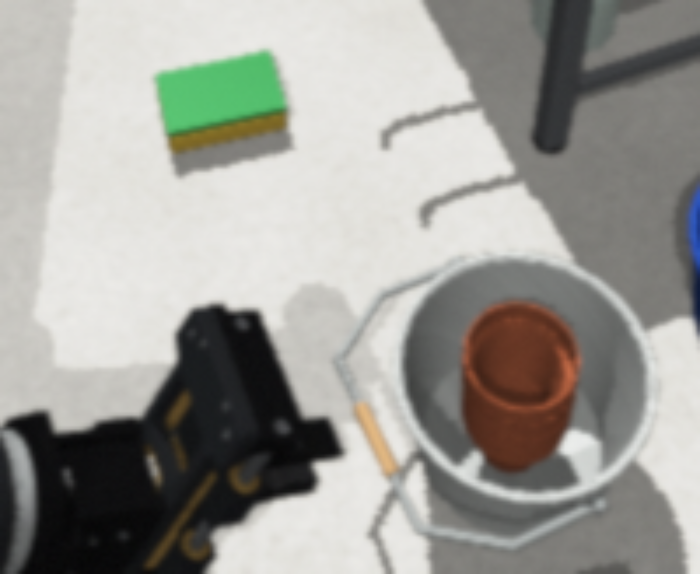

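The fingers (crop (320,440)) are lined up with the wooden grip at (378,440). J5 is near its limit, so I advance in two stages.

>>> drive_tool --moves '[{"x": 0,"y": 0,"z": 8,"rx": 0,"ry": 0,"rz": 0,"fingers": 0.5},{"x": 0,"y": 0,"z": 16,"rx": 0,"ry": 0,"rz": 0,"fingers": 0.5},{"x": 0,"y": 0,"z": 24,"rx": 0,"ry": 0,"rz": 0,"fingers": 0.5},{"x": 0,"y": 0,"z": 24,"rx": 0,"ry": 0,"rz": 0,"fingers": 0.5}]'

```text
time_s: 32.02
tool_pos: [0.4149, -0.3855, 0.0986]
tool_rot: [119.8, -0.0, 90.0]
force: [0.1, -0.6, 0.3]
grip_width: 0.0216
grasp_force: 0.0
```

Run:
```python
from h import *
o=sensors.get_obs();print(o['qpos'].round(1),o['tool_pos'].round(4),o['tool_rot'],o['grip_width'])
R=Ro.from_euler('xyz',o['tool_rot'],degrees=True).as_matrix()
g=np.array([.435,-.385,.088]); print((R.T@(g-o['tool_pos'])*1000).round(1))
```

```text
[ 53.6  14.2  18.8 132.8 -89.1  59.5 140.6] [ 0.4149 -0.3855  0.0986] [ 1.19782297e+02 -1.76361740e-02  9.00080881e+01] 0.02164895432643215
[ 0.5  0.8 22.7]
```

>>> drive_tool --moves '[{"x": 0,"y": 1,"z": 8,"rx": 0,"ry": 0,"rz": 0,"fingers": 0.5},{"x": 0,"y": 1,"z": 16,"rx": 0,"ry": 0,"rz": 0,"fingers": 0.5},{"x": 0,"y": 1,"z": 23,"rx": 0,"ry": 0,"rz": 0,"fingers": 0.5},{"x": 0,"y": 1,"z": 23,"rx": 0,"ry": 0,"rz": 0,"fingers": 0.5}]'

```text
time_s: 32.52
tool_pos: [0.4348, -0.3858, 0.0873]
tool_rot: [119.8, -0.0, 90.0]
force: [-0.1, -0.1, 0.9]
grip_width: 0.0218
grasp_force: 0.0
```

Run:
```python
from h import *
o=sensors.get_obs();print(o['qpos'].round(1),o['tool_pos'].round(4),o['tool_rot'],o['grip_width'])
c=cam('side');cv2.imwrite('pics/c12.png',np.vstack([cv2.resize(c['image'][220:384,150:350,::-1],None,fx=3,fy=3)]))
```

```text
[ 73.7  16.   -5.3 131.4 -89.   52.7 141.5] [ 0.4348 -0.3858  0.0873] [ 1.19847044e+02 -4.01675937e-02  8.99697393e+01] 0.021847485632229206
```

View pics/c12.png

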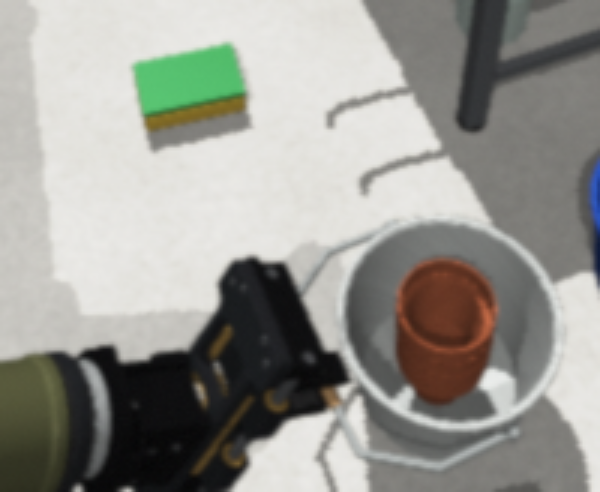

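The fingers cage the grip (crop (335,390)). Snugging the opening to about 14 mm and swinging the bail along its arc to 45° first.

>>> drive_tool --moves '[{"x": 0,"y": 0,"z": 0,"rx": 0,"ry": 0,"rz": 0,"fingers": 0.68},{"x": 0,"y": 0,"z": 0,"rx": 0,"ry": 0,"rz": 0,"fingers": 0.68},{"x": 0,"y": 6,"z": -3,"rx": 0,"ry": 0,"rz": 0,"fingers": 0.68},{"x": 0,"y": 12,"z": -6,"rx": 0,"ry": 0,"rz": 0,"fingers": 0.68},{"x": 0,"y": 18,"z": -8,"rx": 0,"ry": 0,"rz": 0,"fingers": 0.68},{"x": 0,"y": 24,"z": -10,"rx": 0,"ry": 0,"rz": 0,"fingers": 0.68},{"x": 0,"y": 36,"z": -12,"rx": 0,"ry": 0,"rz": 0,"fingers": 0.68},{"x": 0,"y": 49,"z": -13,"rx": 0,"ry": 0,"rz": 0,"fingers": 0.68},{"x": 0,"y": 62,"z": -12,"rx": 0,"ry": 0,"rz": 0,"fingers": 0.68},{"x": 0,"y": 74,"z": -10,"rx": 0,"ry": 0,"rz": 0,"fingers": 0.68},{"x": 0,"y": 74,"z": -10,"rx": 0,"ry": 0,"rz": 0,"fingers": 0.68}]'

```text
time_s: 33.95
tool_pos: [0.4644, -0.3855, 0.158]
tool_rot: [119.8, 0.1, 90.1]
force: [-0.6, 0.3, -0.1]
grip_width: 0.014
grasp_force: 0.0
```

Run:
```python
from h import *
o=sensors.get_obs();print(o['qpos'].round(1),o['tool_pos'].round(4),o['tool_rot'],o['grip_width'],o['grasp_force'])
c=cam('side');cv2.imwrite('pics/c13.png',np.vstack([cv2.resize(c['image'][190:384,150:380,::-1],None,fx=3,fy=3)]))
```

```text
[ 71.4   8.1  -6.7 129.  -84.3  51.3 128.5] [ 0.4644 -0.3855  0.158 ] [1.19764297e+02 1.00096385e-01 9.00871692e+01] 0.01402629656806777 0.0
```

View pics/c13.png

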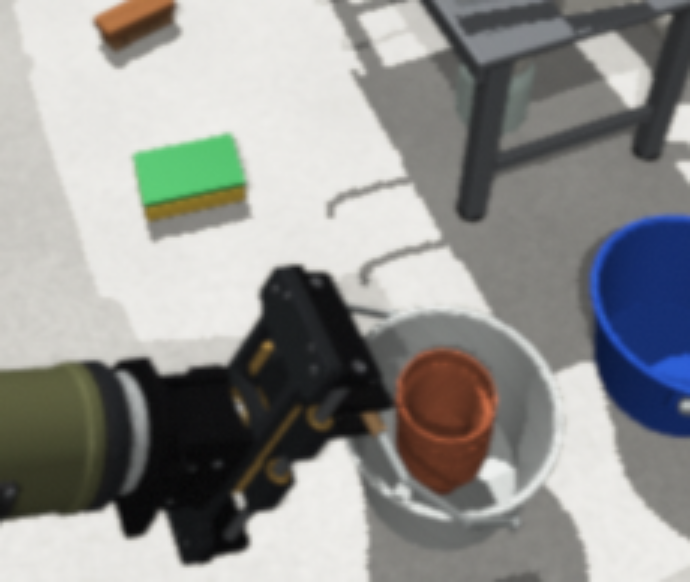

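The bail follows at about 45° (grip visible at crop (372,420)). Continuing to upright, then gripping.

>>> drive_tool --moves '[{"x": 0,"y": 12,"z": 4,"rx": 0,"ry": 0,"rz": 0,"fingers": 0.68},{"x": 0,"y": 24,"z": 10,"rx": 0,"ry": 0,"rz": 0,"fingers": 0.68},{"x": 0,"y": 34,"z": 17,"rx": 0,"ry": 0,"rz": 0,"fingers": 0.68},{"x": 0,"y": 44,"z": 25,"rx": 0,"ry": 0,"rz": 0,"fingers": 0.68},{"x": 0,"y": 53,"z": 35,"rx": 0,"ry": 0,"rz": 0,"fingers": 0.68},{"x": 0,"y": 60,"z": 45,"rx": 0,"ry": 0,"rz": 0,"fingers": 0.68},{"x": 0,"y": 60,"z": 45,"rx": 0,"ry": 0,"rz": 0,"fingers": 0.68},{"x": 0,"y": 60,"z": 45,"rx": 0,"ry": 0,"rz": 0,"fingers": 1},{"x": 0,"y": 60,"z": 45,"rx": 0,"ry": 0,"rz": 0,"fingers": 1},{"x": 0,"y": 60,"z": 45,"rx": 0,"ry": 0,"rz": 0,"fingers": 1}]' --force 30

```text
time_s: 35.25
tool_pos: [0.5319, -0.3855, 0.1861]
tool_rot: [119.9, -0.0, 90.0]
force: [0.5, -0.1, -1.2]
grip_width: 0.0087
grasp_force: 30.0
```

Run:
```python
from h import *
o=sensors.get_obs();print(o['qpos'].round(1),o['tool_pos'].round(4),o['tool_rot'],o['grip_width'],o['grasp_force'],o['force'])
c=cam('top','t14');s=cam('side','s14')
# prong tips: print bright-ish prong pixels in top/side for triangulation
g=cv2.cvtColor(c['image'],cv2.COLOR_RGB2GRAY)
print(g[168:212:2,236:247]);print(g[196:208,266:280])
cv2.imwrite('pics/b14.png',np.hstack([cv2.resize(c['image'][155:265,215:325,::-1],(390,390),interpolation=cv2.INTER_CUBIC),cv2.resize(s['image'][140:230,220:310,::-1],(390,390),interpolation=cv2.INTER_CUBIC)]))
```

```text
[ 66.9   8.4 -10.4 124.2 -85.2  45.5 121.7] [ 0.5319 -0.3855  0.1861] [ 1.19861419e+02 -1.45048902e-02  8.99870404e+01] 0.008699685841644768 29.977733194828033 [ 0.51011621 -0.07034023 -1.19255026]
[[ 93  87  86 100 164 156 103  88  91  90 110]
 [108 105 104 111 161 150  99  96 105 105 104]
 [109 108 105 111 157 148 101  96 104 106 107]
 [102 102 101 108 158 147 100  99 105 104 105]
 [178 176 177 149 160 143 102 117 127 126 128]
 [167 169 172 142 157 138 115 150 163 164 168]
 [166 166 169 144 155 136 114 124 129 110  99]
 [168 169 172 146 152 133 112 154 169 173 175]
 [168 165 167 150 156 131 110 157 171 166 165]
 [164 162 166 141 150 130 107 153 165 159 161]
 [166 169 173 148 151 128 112 156 165 160 164]
 [165 165 171 144 149 126 129 162 166 166 166]
 [168 171 170 145 150 123 129 163 171 167 164]
 [163 165 169 147 149 122 128 162 166 166 165]
 [167 166 164 141 133 109 127 165 170 168 168]
 [170 172 154 130 123  95 119 162 172 167 166]
 [169 171 159 129  99  68 148 176 172 167 166]
 [173 174 157 142 135 117 157 173 172 165 165]
 [167 168 172 173 173 173 168 169 165 164 167]
 [166 166 168 173 176 171 167 166 165 166 170]
 [168 165 165 165 165 166 167 165 167 167 166]
 [175 175 172 167 166 170 168 166 168 173 170]]
[[167 168 168 171 153 143 139 106 148 172 169 165 165 168]
 [163 164 169 174 155 130 121  92 148 173 169 165 165 166]
 [163 162 168 175 157 131 124  95 150 173 171 167 169 167]
 [168 167 169 171 154 131 120  94 138 170 171 167 167 167]
 [171 171 171 173 155 123 110  85 116 166 175 165 165 170]
 [169 169 169 171 156 121 130 107 123 164 169 165 166 166]
 [166 165 165 166 158 145 150 122 134 163 167 168 168 167]
 [170 169 167 166 173 161 139 120 155 172 170 170 171 170]
 [172 172 167 165 169 171 155 165 174 172 172 171 168 167]
 [167 169 167 165 164 164 168 172 169 171 173 169 166 165]
 [169 171 170 170 167 166 169 169 170 170 170 167 170 171]
 [168 168 168 169 167 168 168 169 173 173 170 168 174 176]]
```

View pics/b14.png

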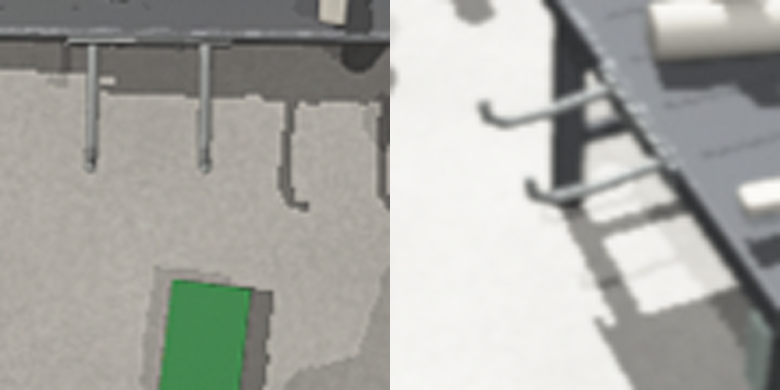

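Collage: in the top view the prong tips are at px (240.7,201.5) and (272.8,201). In the side view the tips are at (241.7,164.7) and (252.6,182.7), with the bends at (246,168.6) and (255.8,185.7). Triangulating.

```bash
cat >> h.py <<'E'
def tri(c,p,s,q):
    o1,d1=ray(c,*p);o2,d2=ray(s,*q);d1/=np.linalg.norm(d1);d2/=np.linalg.norm(d2)
    k=np.linalg.lstsq(np.c_[d1,-d2],o2-o1,rcond=None)[0]
    a,b=o1+k[0]*d1,o2+k[1]*d2; return ((a+b)/2).round(4),round(np.linalg.norm(a-b),4)
E
python3 - <<'E'
from h import *
c=cam('top');s=cam('side')
for p,q in(((240.7,200.5),(241.7,164.7)),((272.8,200),(252.6,182.7)),((240.7,201.5),(246.1,168.6)),((272.8,201.2),(255.8,185.7))): print(tri(c,p,s,q))
# roots at lip: top px rows where prong meets lip
for u,v in((240.8,167.5),(272.7,167)): print(onz(c,u,v,.2).round(4))
# riser front edge on top plane
for u,v in((183.5,164),(331.5,166)): print('edge',onz(c,u,v,.215).round(4))
# prong line direction in side view on plane z
for z in(.19,.2,.21,.22):print(z,[onz(s,*q,z).round(4).tolist() for q in((246.1,168.6),(255.8,185.7))],[onz(c,*q,z).round(4).tolist() for q in((240.7,201.5),(272.8,201.2))])
E
```

```text
(array([0.5676, 0.0235, 0.2138]), np.float64(0.0004))
(array([ 0.5676, -0.052 ,  0.2119]), np.float64(0.0017))
(array([0.5727, 0.0221, 0.199 ]), np.float64(0.0123))
(array([ 0.5704, -0.0538,  0.2015]), np.float64(0.0081))
[0.6487 0.0233 0.2   ]
[ 0.6492 -0.0534  0.2   ]
edge [0.656  0.1586 0.215 ]
edge [ 0.6478 -0.1923  0.215 ]
0.19 [[0.5828, 0.0309, 0.19], [0.5795, -0.0431, 0.19]] [[0.5676, 0.0244, 0.19], [0.5676, -0.0528, 0.19]]
0.2 [[0.5783, 0.0196, 0.2], [0.575, -0.0532, 0.2]] [[0.5667, 0.024, 0.2], [0.5667, -0.0526, 0.2]]
0.21 [[0.5737, 0.0083, 0.21], [0.5705, -0.0634, 0.21]] [[0.5658, 0.0236, 0.21], [0.5658, -0.0523, 0.21]]
0.22 [[0.5692, -0.003, 0.22], [0.5661, -0.0735, 0.22]] [[0.5649, 0.0232, 0.22], [0.5649, -0.052, 0.22]]
```

Seat estimate: x ≈ 0.594, y ≈ −0.015, z ≈ 0.197 (tip ends at 0.214). Lifting 64 mm straight up first.

>>> drive_tool --moves '[{"x": 0,"y": 4,"z": -2,"rx": 0,"ry": 0,"rz": 0,"fingers": 1},{"x": 0,"y": 9,"z": -5,"rx": 0,"ry": 0,"rz": 0,"fingers": 1},{"x": 0,"y": 14,"z": -8,"rx": 0,"ry": 0,"rz": 0,"fingers": 1},{"x": 0,"y": 21,"z": -12,"rx": 0,"ry": 0,"rz": 0,"fingers": 1},{"x": 0,"y": 30,"z": -17,"rx": 0,"ry": 0,"rz": 0,"fingers": 1},{"x": 0,"y": 38,"z": -22,"rx": 0,"ry": 0,"rz": 0,"fingers": 1},{"x": 0,"y": 46,"z": -27,"rx": 0,"ry": 0,"rz": 0,"fingers": 1},{"x": 0,"y": 52,"z": -30,"rx": 0,"ry": 0,"rz": 0,"fingers": 1},{"x": 0,"y": 55,"z": -32,"rx": 0,"ry": 0,"rz": 0,"fingers": 1},{"x": 0,"y": 55,"z": -32,"rx": 0,"ry": 0,"rz": 0,"fingers": 1},{"x": 0,"y": 55,"z": -32,"rx": 0,"ry": 0,"rz": 0,"fingers": 1}]' --force 40

```text
time_s: 36.83
tool_pos: [0.5317, -0.3853, 0.2495]
tool_rot: [119.9, -0.0, 90.0]
force: [-0.7, -0.3, -4.6]
grip_width: 0.0089
grasp_force: 40.0
```

Run:
```python
from h import *
o=sensors.get_obs();print(o['qpos'].round(1),o['tool_pos'].round(4),o['tool_rot'],o['grip_width'],o['grasp_force'],o['force'])
c=cam('top','t15');s=cam('side','s15')
print(potin(c,.184)); [print(p) for p in pots(s)[:2]]
R=Ro.from_euler('xyz',o['tool_rot'],degrees=True).as_matrix(); print((R.T@(np.array([.535,-.0148,.25])-o['tool_pos'])*1000).round(1))
```

```text
[ 66.9   2.5 -10.  121.6 -78.1  47.6 110.5] [ 0.5317 -0.3853  0.2495] [ 1.19863183e+02 -3.66918152e-02  9.00064178e+01] 0.008931563100046168 39.97075796127319 [-0.66823219 -0.26491325 -4.5771433 ]
(404.3930358886719, 217.49069213867188, 16.401018142700195, array([ 0.5257, -0.3694,  0.184 ]))
(301.5, 317.5, 23.4, 1120.5, [0.556, -0.354, 0.062])
(461.5, 255.5, 68.6, 595.5, [1.017, -0.365, 0.062])
[370.5   1.9   2.7]
```

Lifted (about 4.6 N, pots still in place). Carrying sideways smoothly.

>>> drive_tool --moves '[{"x": 4,"y": 0,"z": 0,"rx": 0,"ry": 0,"rz": 0,"fingers": 1},{"x": 12,"y": 0,"z": 0,"rx": 0,"ry": 0,"rz": 0,"fingers": 1},{"x": 25,"y": 0,"z": 0,"rx": 0,"ry": 0,"rz": 0,"fingers": 1},{"x": 43,"y": 0,"z": 0,"rx": 0,"ry": 0,"rz": 0,"fingers": 1},{"x": 64,"y": 0,"z": 0,"rx": 0,"ry": 0,"rz": 0,"fingers": 1},{"x": 88,"y": 0,"z": 0,"rx": 0,"ry": 0,"rz": 0,"fingers": 1},{"x": 113,"y": 0,"z": 0,"rx": 0,"ry": 0,"rz": 0,"fingers": 1},{"x": 138,"y": 0,"z": 0,"rx": 0,"ry": 0,"rz": 0,"fingers": 1},{"x": 163,"y": 0,"z": 0,"rx": 0,"ry": 0,"rz": 0,"fingers": 1},{"x": 188,"y": 0,"z": 0,"rx": 0,"ry": 0,"rz": 0,"fingers": 1},{"x": 213,"y": 0,"z": 0,"rx": 0,"ry": 0,"rz": 0,"fingers": 1},{"x": 238,"y": 0,"z": 0,"rx": 0,"ry": 0,"rz": 0,"fingers": 1},{"x": 263,"y": 0,"z": 0,"rx": 0,"ry": 0,"rz": 0,"fingers": 1},{"x": 288,"y": 0,"z": 0,"rx": 0,"ry": 0,"rz": 0,"fingers": 1},{"x": 312,"y": 0,"z": 0,"rx": 0,"ry": 0,"rz": 0,"fingers": 1},{"x": 333,"y": 0,"z": 0,"rx": 0,"ry": 0,"rz": 0,"fingers": 1},{"x": 350,"y": 0,"z": 0,"rx": 0,"ry": 0,"rz": 0,"fingers": 1},{"x": 362,"y": 0,"z": 0,"rx": 0,"ry": 0,"rz": 0,"fingers": 1},{"x": 368,"y": 0,"z": 0,"rx": 0,"ry": 0,"rz": 0,"fingers": 1},{"x": 370,"y": 0,"z": 0,"rx": 0,"ry": 0,"rz": 0,"fingers": 1}]'

```text
time_s: 39.42
tool_pos: [0.5926, -0.0455, 0.2246]
tool_rot: [122.6, -1.0, 90.3]
force: [4.9, -31.9, 3.8]
grip_width: 0.0092
grasp_force: 51.5
```

Run:
```python
from h import *
o=sensors.get_obs();print(o['qpos'].round(1),o['tool_pos'].round(4),o['tool_rot'].round(2),o['grip_width'],o['force'].round(1))
c=cam('top','t16');s=cam('side','s16')
[print(p) for p in pots(s)[:3]]; [print(p) for p in pots(c)[:4]]
R=Ro.from_euler('xyz',o['tool_rot'],degrees=True).as_matrix()
for x,z in((.594,.24),(.594,.197)): print((R.T@(np.array([x,-.0148,z])-o['tool_pos'])*1000).round(1))
```

```text
[  7.1 -17.3  -2.  139.9 -89.2   5.4  90.7] [ 0.5926 -0.0455  0.2246] [122.64  -1.03  90.27] 0.009225081125072934 [  4.9 -31.9   3.8]
(461.5, 255.5, 68.6, 589.5, [1.017, -0.365, 0.062])
(466.0, 237.5, 61.2, 578.0, [1.075, -0.325, 0.062])
(256.0, 206.5, 16.0, 592.0, [0.601, 0.003, 0.062])
(165.0, 50.0, 165.1, 3675.0, [1.003, 0.237, 0.062])
(427.5, 47.5, 83.8, 1829.0, [1.003, -0.49, 0.062])
[31.  13.3 -6.8]
[ 30.2 -22.9  16.4]
```

The arm ran into its joint limits at 60° tilt this close in, so it drifted off course. The bail's +y arm is now pressing sideways on the +y prong. I'll back off in −y, lift, and reduce the tilt to about 30° with a lighter grip so the wire can turn in the pads.

>>> drive_tool --moves '[{"x": -15,"y": 0,"z": 0,"rx": 0.0,"ry": 0,"rz": 0,"fingers": 1},{"x": -30,"y": 0,"z": 0,"rx": 0.0,"ry": 0,"rz": 0,"fingers": 1},{"x": -35,"y": 5,"z": -3,"rx": 0.05,"ry": 0,"rz": 0,"fingers": 1},{"x": -40,"y": 10,"z": -6,"rx": 0.1,"ry": 0,"rz": 0,"fingers": 1},{"x": -45,"y": 15,"z": -9,"rx": 0.15,"ry": 0,"rz": 0,"fingers": 1},{"x": -45,"y": 17,"z": -10,"rx": 0.2,"ry": 0,"rz": 0,"fingers": 1},{"x": -45,"y": 17,"z": -10,"rx": 0.25,"ry": 0,"rz": 0,"fingers": 1},{"x": -45,"y": 17,"z": -10,"rx": 0.25,"ry": 0,"rz": 0,"fingers": 1}]' --force 15

```text
time_s: 40.52
tool_pos: [0.5922, -0.0785, 0.2388]
tool_rot: [137.4, -0.9, 91.4]
force: [-0.7, -0.8, -4.2]
grip_width: 0.0089
grasp_force: 15.0
```

Run:
```python
from h import *
o=sensors.get_obs();print(o['qpos'].round(1),o['tool_pos'].round(4),o['tool_rot'].round(2),o['grip_width'],o['force'].round(1))
s=cam('side','s17');c=cam('top','t17')
[print(p) for p in pots(s)[:5]]
cv2.imwrite('pics/b17.png',np.hstack([cv2.resize(c['image'][130:290,190:350,::-1],(390,390)),cv2.resize(s['image'][100:280,160:340,::-1],(390,390))]))
```

```text
[ 35.6 -14.3 -22.2 126.2 -32.7  28.7  36.7] [ 0.5922 -0.0785  0.2388] [137.39  -0.93  91.44] 0.008868683939275208 [-0.7 -0.8 -4.2]
(461.5, 255.5, 68.6, 593.5, [1.017, -0.365, 0.062])
(466.0, 237.5, 61.2, 577.0, [1.075, -0.325, 0.062])
(258.2, 209.9, 17.5, 702.5, [0.602, -0.012, 0.062])
(386.5, 165.0, 30.8, 219.0, [1.076, 0.012, 0.062])
(328.0, 109.0, 41.8, 230.0, [1.088, 0.396, 0.062])
```

Free again (4.2 N hanging, joints comfortable, tilt 43°). The bail's +y arm must go around the +y prong, so I'll retreat in −x, shift in y, then come in over both tips.

Run:
```python
from h import *
o=sensors.get_obs()
for X in([.545,-.0785,.25],[.545,-.015,.25],[.594,-.015,.24]): print(go(X,rot=[152,0,89]))
s=cam('side');c=cam('top')
# stack-vs-tool check: side pot centroid ray at stack-top height relative to TCP, before/after lift
for px,t,z in(((301.5,317.5),(.5317,-.3853,.2495),.17),((258.2,209.9),(.5922,-.0785,.2388),.16)): print((onz(s,*px,z)-np.array(t)).round(4))
```

```text
([1.6, -26.1, -40.4], [0.2541, -0.0379, 0.0243])
([65.1, -25.7, -38.6], [0.2541, -0.0379, 0.0243])
([63.8, 3.7, 1.9], [0.2541, -0.0379, 0.0243])
[-0.0122 -0.0159 -0.0795]
[-0.0299 -0.02   -0.0788]
```

>>> drive_tool --moves '[{"x": 0,"y": 3,"z": -8,"rx": 0.06,"ry": -0.01,"rz": 0.005,"fingers": 1},{"x": 0,"y": -2,"z": -15,"rx": 0.12,"ry": -0.02,"rz": 0.01,"fingers": 1},{"x": 0,"y": -10,"z": -24,"rx": 0.19,"ry": -0.03,"rz": 0.02,"fingers": 1},{"x": 0,"y": -19,"z": -33,"rx": 0.25,"ry": -0.038,"rz": 0.024,"fingers": 1},{"x": 0,"y": -26,"z": -40,"rx": 0.25,"ry": -0.038,"rz": 0.024,"fingers": 1},{"x": 0,"y": -26,"z": -40,"rx": 0.25,"ry": -0.038,"rz": 0.024,"fingers": 1},{"x": 0,"y": -26,"z": -40,"rx": 0.25,"ry": -0.038,"rz": 0.024,"fingers": 1}]'

```text
time_s: 41.6
tool_pos: [0.5461, -0.081, 0.2503]
tool_rot: [151.7, 0.1, 88.9]
force: [-0.5, 0.7, -4.0]
grip_width: 0.0092
grasp_force: 15.0
```

Run:
```python
from h import *
o=sensors.get_obs();print(o['qpos'].round(1),o['tool_pos'].round(4),o['tool_rot'].round(2),o['force'].round(1))
for X in([.545,-.015,.25],[.594,-.015,.24],[.594,-.015,.197]): print(go(X,rot=[152,0,89]))
```

```text
[ 41.9 -14.7 -28.9 118.3 -16.6  47.5  19.4] [ 0.5461 -0.081   0.2503] [1.5167e+02 6.0000e-02 8.8950e+01] [-0.5  0.7 -4. ]
([65.9, -2.1, -0.9], [0.0057, 0.0013, -0.0004])
([66.9, 36.2, 31.2], [0.0057, 0.0013, -0.0004])
([66.9, 15.8, 69.0], [0.0057, 0.0013, -0.0004])
```

>>> drive_tool --moves '[{"x": 6,"y": 0,"z": 0,"rx": 0,"ry": 0,"rz": 0,"fingers": 1},{"x": 18,"y": 0,"z": 0,"rx": 0,"ry": 0,"rz": 0,"fingers": 1},{"x": 34,"y": -1,"z": 0,"rx": 0,"ry": 0,"rz": 0,"fingers": 1},{"x": 50,"y": -2,"z": 0,"rx": 0,"ry": 0,"rz": 0,"fingers": 1},{"x": 62,"y": -2,"z": -1,"rx": 0,"ry": 0,"rz": 0,"fingers": 1},{"x": 66,"y": -2,"z": -1,"rx": 0,"ry": 0,"rz": 0,"fingers": 1},{"x": 66,"y": -2,"z": -1,"rx": 0,"ry": 0,"rz": 0,"fingers": 1},{"x": 66,"y": -2,"z": -1,"rx": 0,"ry": 0,"rz": 0,"fingers": 1},{"x": 66,"y": 5,"z": 5,"rx": 0,"ry": 0,"rz": 0,"fingers": 1},{"x": 66,"y": 14,"z": 12,"rx": 0,"ry": 0,"rz": 0,"fingers": 1},{"x": 66,"y": 23,"z": 20,"rx": 0,"ry": 0,"rz": 0,"fingers": 1},{"x": 66,"y": 31,"z": 27,"rx": 0,"ry": 0,"rz": 0,"fingers": 1},{"x": 66,"y": 36,"z": 31,"rx": 0,"ry": 0,"rz": 0,"fingers": 1},{"x": 66,"y": 36,"z": 31,"rx": 0,"ry": 0,"rz": 0,"fingers": 1},{"x": 66,"y": 36,"z": 31,"rx": 0,"ry": 0,"rz": 0,"fingers": 1}]'

```text
time_s: 43.48
tool_pos: [0.5937, -0.0159, 0.2403]
tool_rot: [151.7, 0.1, 89.0]
force: [-0.1, 0.6, -4.7]
grip_width: 0.0096
grasp_force: 15.0
```

Run:
```python
from h import *
o=sensors.get_obs();print(o['qpos'].round(1),o['tool_pos'].round(4),o['tool_rot'].round(2),o['force'].round(1))
for X in([.594,-.015,.2],): print(go(X,rot=[152,0,89]))
s=cam('side','s18');c=cam('top','t18')
cv2.imwrite('pics/b18.png',np.hstack([cv2.resize(c['image'][140:250,200:310,::-1],(390,390),interpolation=cv2.INTER_CUBIC),cv2.resize(s['image'][120:260,200:340,::-1],(390,390),interpolation=cv2.INTER_CUBIC)]))
```

```text
[ 38.8  -8.6 -36.8 114.6  -7.3  44.2   3.9] [ 0.5937 -0.0159  0.2403] [1.5172e+02 7.0000e-02 8.8950e+01] [-0.1  0.6 -4.7]
([1.0, -18.9, 35.6], [0.0048, 0.0015, -0.0002])
```

View pics/b18.png

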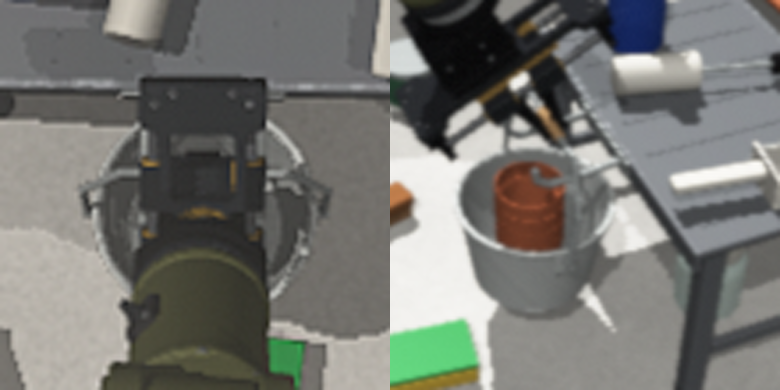

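Last picture: the pail hangs level with the stack upright inside. The bail pivots (top crop (85,197) and (325,205)) are centred on the prongs at crop columns 144 and 258, and the wire is above and behind the tips. Lowering in steps until the weight transfers.

>>> drive_tool --moves '[{"x": 1,"y": -5,"z": 9,"rx": 0,"ry": 0,"rz": 0,"fingers": 1},{"x": 1,"y": -9,"z": 18,"rx": 0,"ry": 0,"rz": 0,"fingers": 1},{"x": 1,"y": -14,"z": 26,"rx": 0,"ry": 0,"rz": 0,"fingers": 1},{"x": 1,"y": -17,"z": 32,"rx": 0,"ry": 0,"rz": 0,"fingers": 1},{"x": 1,"y": -18,"z": 34,"rx": 0,"ry": 0,"rz": 0,"fingers": 1},{"x": 1,"y": -18,"z": 34,"rx": 0,"ry": 0,"rz": 0,"fingers": 1},{"x": 1,"y": -18,"z": 34,"rx": 0,"ry": 0,"rz": 0,"fingers": 1}]'

```text
time_s: 44.45
tool_pos: [0.5965, -0.0151, 0.2056]
tool_rot: [151.3, 0.2, 88.9]
force: [-7.9, -0.2, 11.8]
grip_width: 0.0095
grasp_force: 15.0
```

>>> drive_tool --moves '[{"x": 0,"y": -1,"z": 2,"rx": 0,"ry": 0,"rz": 0,"fingers": 1},{"x": 0,"y": -1,"z": 2,"rx": 0,"ry": 0,"rz": 0,"fingers": 1},{"x": 0,"y": -1,"z": 2,"rx": 0,"ry": 0,"rz": 0,"fingers": 1}]'

```text
time_s: 44.82
tool_pos: [0.5971, -0.0151, 0.2045]
tool_rot: [151.3, 0.2, 88.9]
force: [-10.9, 0.1, 16.2]
grip_width: 0.0093
grasp_force: 15.0
```

>>> drive_tool --moves '[{"x": 0,"y": -1,"z": 2,"rx": 0,"ry": 0,"rz": 0,"fingers": 1},{"x": 0,"y": -1,"z": 2,"rx": 0,"ry": 0,"rz": 0,"fingers": 1},{"x": 0,"y": -1,"z": 2,"rx": 0,"ry": 0,"rz": 0,"fingers": 1}]'

```text
time_s: 45.2
tool_pos: [0.5979, -0.0152, 0.2031]
tool_rot: [151.2, 0.2, 88.9]
force: [-11.2, 0.7, 17.0]
grip_width: 0.0096
grasp_force: 15.0
```

Weight has transferred: the wire rests on the prongs at about z 0.204 and the pads now slide on it. Easing off, opening and withdrawing along the fingers.

>>> drive_tool --moves '[{"x": 0,"y": 1,"z": -3,"rx": 0,"ry": 0,"rz": 0,"fingers": 1},{"x": 0,"y": 1,"z": -3,"rx": 0,"ry": 0,"rz": 0,"fingers": 1},{"x": 0,"y": 1,"z": -4,"rx": 0,"ry": 0,"rz": 0,"fingers": 0.75},{"x": 0,"y": 1,"z": -4,"rx": 0,"ry": 0,"rz": 0,"fingers": 0.6},{"x": 0,"y": 1,"z": -4,"rx": 0,"ry": 0,"rz": 0,"fingers": 0.4},{"x": 0,"y": 1,"z": -4,"rx": 0,"ry": 0,"rz": 0,"fingers": 0.4},{"x": 0,"y": 1,"z": -4,"rx": 0,"ry": 0,"rz": 0,"fingers": 0.4}]' --force 10

```text
time_s: 46.08
tool_pos: [0.5929, -0.0149, 0.2008]
tool_rot: [151.8, 0.1, 89.0]
force: [0.0, 0.2, 0.5]
grip_width: 0.0259
grasp_force: 0.0
```

Run:
```python
from h import *
o=sensors.get_obs();print(o['tool_pos'].round(4),o['force'].round(1),o['grip_width'])
s=cam('side','s19'); p=cv2.imread('pics/s18.png')[...,::-1]
[print(q) for q in pots(s)[:4]]; [print('b',q) for q in pots(dict(s,image=np.ascontiguousarray(p)))[:4]]
# wooden grip pixels near the hook
for im in(p,s['image']):
    hsv=cv2.cvtColor(np.ascontiguousarray(im),cv2.COLOR_RGB2HSV);m=(hsv[...,0]>8)&(hsv[...,0]<22)&(hsv[...,1]>80)&(hsv[...,2]>120);k=np.zeros_like(m);k[145:190,240:275]=1;ys,xs=np.nonzero(m&k);print(len(xs),xs.mean() if len(xs) else 0,ys.mean() if len(xs) else 0)
```

```text
[ 0.5929 -0.0149  0.2008] [0.  0.2 0.5] 0.02593232593579356
(461.5, 255.5, 68.6, 595.5, [1.017, -0.365, 0.062])
(466.5, 237.0, 61.2, 578.0, [1.077, -0.324, 0.062])
(253.7, 202.4, 16.3, 604.0, [0.602, 0.022, 0.062])
(386.0, 165.0, 31.1, 222.5, [1.074, 0.012, 0.062])
b (461.5, 255.5, 68.6, 593.5, [1.017, -0.365, 0.062])
b (466.5, 237.0, 61.2, 577.0, [1.077, -0.324, 0.062])
b (250.6, 193.7, 16.6, 614.0, [0.608, 0.06, 0.062])
b (386.0, 165.0, 31.1, 220.5, [1.074, 0.012, 0.062])
28 256.7142857142857 164.75
32 256.78125 174.28125
```

>>> drive_tool --moves '[{"x": 0,"y": 0,"z": -6,"rx": 0,"ry": 0,"rz": 0,"fingers": 0.4},{"x": 0,"y": 0,"z": -14,"rx": 0,"ry": 0,"rz": 0,"fingers": 0.4},{"x": 0,"y": 0,"z": -24,"rx": 0,"ry": 0,"rz": 0,"fingers": 0.4},{"x": 0,"y": 0,"z": -36,"rx": 0,"ry": 0,"rz": 0,"fingers": 0.4},{"x": 0,"y": 0,"z": -50,"rx": 0,"ry": 0,"rz": 0,"fingers": 0.4},{"x": 0,"y": 0,"z": -68,"rx": 0,"ry": 0,"rz": 0,"fingers": 0.4},{"x": 0,"y": 0,"z": -88,"rx": 0,"ry": 0,"rz": 0,"fingers": 0.4},{"x": 0,"y": 0,"z": -110,"rx": 0,"ry": 0,"rz": 0,"fingers": 0.4},{"x": 0,"y": 0,"z": -130,"rx": 0,"ry": 0,"rz": 0,"fingers": 0.4},{"x": 0,"y": 0,"z": -140,"rx": 0,"ry": 0,"rz": 0,"fingers": 0.4},{"x": 0,"y": 0,"z": -140,"rx": 0,"ry": 0,"rz": 0,"fingers": 0.4},{"x": 0,"y": 0,"z": -140,"rx": 0,"ry": 0,"rz": 0,"fingers": 0.4},{"x": 0,"y": 0,"z": -140,"rx": 0,"ry": 0,"rz": 0,"fingers": 0.4}]'

```text
time_s: 47.75
tool_pos: [0.5383, -0.0146, 0.323]
tool_rot: [152.3, 0.1, 88.9]
force: [0.3, -0.0, 0.7]
grip_width: 0.0264
grasp_force: 0.0
```

Run:
```python
from h import *
o=sensors.get_obs();print(o['tool_pos'].round(4),o['force'].round(1),o['qpos'].round(1))
s=cam('side','s20'); c=cam('top','t20')
[print(q) for q in pots(s)[2:3]]
def g(im,b):
    hsv=cv2.cvtColor(np.ascontiguousarray(im),cv2.COLOR_RGB2HSV);m=(hsv[...,0]>8)&(hsv[...,0]<22)&(hsv[...,1]>80)&(hsv[...,2]>120);k=np.zeros_like(m);k[b[0]:b[1],b[2]:b[3]]=1;ys,xs=np.nonzero(m&k);return (len(xs),xs.mean(),ys.mean(),xs.min(),xs.max()) if len(xs) else None
a=g(s['image'],(155,195,240,275));b=g(c['image'],(175,205,235,285));print(a,b)
if a and b: print(tri(c,b[1:3],s,a[1:3]))
for X in([.594,-.015,.24],[.594,-.015,.2],[.594,-.015,.015]): print(X,proj(s,X).round(1),proj(c,X).round(1))
```

```text
[ 0.5383 -0.0146  0.323 ] [ 0.3 -0.   0.7] [  8.2 -17.3  -8.4 113.2  -2.   56.2  -0.8]
(253.5, 202.5, 16.3, 598.5, [0.601, 0.021, 0.062])
(44, np.float64(256.84090909090907), np.float64(174.1590909090909), np.int64(247), np.int64(261)) (5, np.float64(255.2), np.float64(202.8), np.int64(239), np.int64(270))
(array([ 0.5773, -0.0159,  0.2066]), np.float64(0.0309))
[0.594, -0.015, 0.24] [256.8 162.9] [256.9 188. ]
[0.594, -0.015, 0.2] [256.7 174.8] [256.9 190. ]
[0.594, -0.015, 0.015] [256.1 222.4] [257.3 197.6]
```

The grip's side-view pixel (256.8,174.2) matches the seat at z ≈ 0.202, and the stack is unmoved after release. Moving the arm aside for a final check.

>>> drive_tool --moves '[{"x": 20,"y": 0,"z": 0,"rx": 0,"ry": 0,"rz": 0,"fingers": 0.4},{"x": 50,"y": -5,"z": -5,"rx": 0.05,"ry": 0,"rz": 0,"fingers": 0.4},{"x": 90,"y": -10,"z": -10,"rx": 0.1,"ry": 0,"rz": 0,"fingers": 0.4},{"x": 130,"y": -15,"z": -10,"rx": 0.2,"ry": 0,"rz": 0,"fingers": 0.4},{"x": 170,"y": -20,"z": -10,"rx": 0.3,"ry": 0,"rz": 0,"fingers": 0.4},{"x": 210,"y": -20,"z": -10,"rx": 0.4,"ry": 0,"rz": 0,"fingers": 0.4},{"x": 250,"y": -20,"z": -10,"rx": 0.45,"ry": 0,"rz": 0,"fingers": 0.4},{"x": 280,"y": -20,"z": -10,"rx": 0.45,"ry": 0,"rz": 0,"fingers": 0.4},{"x": 280,"y": -20,"z": -10,"rx": 0.45,"ry": 0,"rz": 0,"fingers": 0.4},{"x": 280,"y": -20,"z": -10,"rx": 0.45,"ry": 0,"rz": 0,"fingers": 0.4}]'

```text
time_s: 49.1
tool_pos: [0.5219, 0.2652, 0.3224]
tool_rot: [178.0, 0.1, 88.9]
force: [0.3, -0.5, 0.6]
grip_width: 0.0258
grasp_force: 0.0
```

Run:
```python
from h import *
o=sensors.get_obs();print(o['time_s'],o['tool_pos'].round(4),o['force'].round(1),o['joint_velocities'].round(1))
s=cam('side','s21'); c=cam('top','t21')
[print(q) for q in pots(s)[:4]]
def g(im,b):
    hsv=cv2.cvtColor(np.ascontiguousarray(im),cv2.COLOR_RGB2HSV);m=(hsv[...,0]>8)&(hsv[...,0]<22)&(hsv[...,1]>80)&(hsv[...,2]>120);k=np.zeros_like(m);k[b[0]:b[1],b[2]:b[3]]=1;ys,xs=np.nonzero(m&k);return (len(xs),xs.mean(),ys.mean(),xs.min(),xs.max()) if len(xs) else None
a=g(s['image'],(155,195,240,275));b=g(c['image'],(180,199,235,285));print(a,b)
if a and b: print(tri(c,b[1:3],s,a[1:3]))
```

```text
49.1 [0.5219 0.2652 0.3224] [ 0.3 -0.5  0.6] [ 0.5 -0.8  0.9  0.2  0.1  0.1 -0.1]
(461.5, 255.5, 68.6, 595.5, [1.017, -0.365, 0.062])
(466.5, 237.0, 61.2, 580.0, [1.077, -0.324, 0.062])
(253.5, 202.5, 16.3, 598.5, [0.601, 0.021, 0.062])
(386.0, 165.0, 31.1, 222.5, [1.074, 0.012, 0.062])
(42, np.float64(256.9047619047619), np.float64(174.45238095238096), np.int64(242), np.int64(264)) (98, np.float64(258.66326530612247), np.float64(190.64285714285714), np.int64(246), np.int64(270))
(array([ 0.5923, -0.0193,  0.2051]), np.float64(0.001))
```

The grip triangulates to (0.592, −0.019, 0.205), seated across both prongs and centred, and still steady. The pail's underside is therefore about 19 mm clear of the floor.

```bash
python3 -c "
from cell import workorder
print(workorder.sign_off())"
```

```text
the job is handed in; nothing more can be done
None
```

The job is handed in: all four pots are nested upright in the zinc pail, which hangs still by its handle on the twin hook about 19 mm off the floor; on the way in, the handle briefly pressed one prong at about 32 N.

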